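# Empty the dice pail into the felt tray

### The arm

A 7-joint arm with a two-finger parallel gripper is mounted at the origin on the work surface. World frame = base frame: x ahead of the robot, y to its left, z up, the work surface at z = 0. Lengths are in mm, angles in degrees, forces in N, time in s.
With the tool pointing down it reaches from about 425 to 875 mm from the base axis. Payload 4.7 kg.
Tool frame: the origin (TCP) lies at the very end of the fingers, on their centre line; the grasp point (between the pads) lies 19 mm behind it; x points along the fingers, z is the direction in which the jaws open and shut, and the axes are right-handed (so a half turn about x gives the same grasp; the last joint's range is limited). The gripper opens to 87 mm and grips with 3 to 60 N. Pads are 19 mm wide; open, the fingers measure 117 mm over their backs; the gripper's body (75 mm by 190 mm) begins 51 mm behind the grasp point.
Start: joints at [0.808, 18.392, -4.016, 83.108, 1.295, 78.541, -3.26], TCP at [650.02, -0.025, 222.587] pointing down, gripper open.
Joint ranges: [-163.93, 163.93], [-17.29, 119.83], [-79.2, 71.16], [3.27, 140.29], [-89.18, 269.18], [5.43, 117.66], [-154.24, 154.24]. Speed limits (degrees/s): [147.25, 147.25, 180, 180, 180, 180, 180].

### API

Orientations are given as [roll, pitch, yaw] about the fixed x, y, z axes, in that order (R = Rz(yaw) Ry(pitch) Rx(roll)).
In Python, from workcell import env gives the robot as it stands.
- The arm moves only by the tool servo_tool, never from a script. Its argument "plan" is a list of rows, each an object with "rot": the turn, a rotation vector about the tool's x, y, z in rad, a list of three; "delta_pos": the shift along the tool's x, y, z in m, a list of three; "hand": the finger opening in m, from 0 to 0.087. In form: [{"rot": [ax, ay, az], "delta_pos": [tx, ty, tz], "hand": hand}, ...]. A call has 1 to 5 rows; each row is the pose to reach, as a shift and turn from the pose commanded when the call began, along the tool's axes at that moment; what a row does not reach only later rows make up. A row lasts 1/10 s, in which the tool goes at most 50 mm and 8.59 degrees, less where a joint would pass 70% of its speed; a pose out of reach is approached as far as the arm can. A call with a gripper value outside its range is refused whole. The fingers move at their own pace and stop on an object; "grip_force" is the grip in N (left out, the last holds). Time passes only in rows, so rows that repeat a pose let the fingers close. It gives the time, the measured TCP pose, the force and the opening at its end, in the units of the state.
- env.sense(): the state, without advancing time (a new reading comes with each control period).
- env.grab_frame(name): name is "scene" or "side" or "wrist"; returns a dict with "image" (384x512x3 uint8, red, green, blue), "z_map" (384x512 float32, mm along the optical axis (not along the pixel's ray), 0 where there is no reading), "vertical_fov" (degrees; the focal length in pixels is half the picture's height over the tangent of half this angle, whatever the lens; pixels are square), "cx", "cy" (the principal point, pixels), "R" (3x3) and "t" (3): a world point X has camera coordinates R X + t. Camera axes: x right, y down, z forward; pixel columns grow to the right and rows downward; lengths in mm; the calibration is good to about 2 mm. A picture is of the moment at which its call begins.
- env.hand_in(): hands the job in, once; it reports no verdict.
The state is a dict: "time": time; "joints": joint angles; "dq": joint speeds; "effort": joint torques, N m; "ee_pos": TCP position; "tool_rot": TCP orientation; "force": force on the tool from outside, world axes, zero at the start; "ft_torque": the same for the moment, N m; "finger_gap": finger opening in mm.
Only numpy, scipy, OpenCV 4.12 (cv2) and the standard library are available. Lean on these libraries where they do the work, as an engineer would, in place of code of your own. Each camera call takes 0.05 s, during which the arm holds its last target.

### The job

Carry the little tin pail of dice by its bail to the felt-lined dice tray and lay it gently on its side inside. Then let go of the bail, take the pail by its bottom rim and raise the bottom until the mouth points well down and all five dice are out in the tray. Put the empty pail down on the bare desk well clear of the tray, any way up, and leave the other things on the desk where they are.

Things in the scene. Friction and masses are not known exactly. Their poses are not given: they have to be found in the camera images.
- pail: Tapered tin pail, 100 mm tall, about 0.2 kg, standing on the desk with five dice loose inside. Outside diameter 100 mm at the mouth (104 over the rolled rim), 63 just above the foot; wall 2.5; inner floor 12 mm up. Origin: centre of the underside; z points to the mouth; the bail's ears lie along its y, 86 mm up, 57 mm either side. Laid on its side, it rests on foot rim and mouth rim.
- pail_foot (a point): Centre of the rolled foot rim round the pail's bottom, on its axis, 6 mm above the underside; same axes as the pail. The rim is 66 mm in diameter, 12 mm tall, widest at mid height. Pinched across it with about 8 N (5 N may slip), the pail can turn between the pads about the line of the pinch, with some friction: the heavier mouth end swings down as the bottom is raised.
- pail_mouth (a point): Centre of the pail's mouth, on its axis, 100 mm from the underside.
- bail (a joint): Angle of the bail (rad): 0 when it stands straight up over the mouth (along the pail's z), positive when it leans to the pail's +x, negative to -x, stops at +-1.75. The ears are stiff (0.02 N m): the bail stays at the angle where it is left.
- bail_grip (a point): Middle of the wooden hand grip at the top of the bail: a tube 14 mm in diameter and 46 mm long that turns freely on the wire, lying along the pail's y, 82 mm from the line of the ears. z of its axes points from the ears to the grip. The bail is 4 mm dark wire, 114 mm wide at the ears.
- tray: Dice tray on the desk, walnut frame with purple felt floor and brass corners. Outside 250 mm (its x) by 330 mm (its y) by 35 mm tall, walls 8 mm, floor 6 mm above the desk. Origin: centre of the underside. It is fixed in place.
- die1: Resin die, red, white pips, 25 mm cube, 19 g, starts in the pail. Origin: its centre.
- die2: Resin die, blue, white pips, 25 mm cube, 19 g, starts in the pail. Origin: its centre.
- die3: Resin die, yellow, black pips, 25 mm cube, 19 g, starts in the pail. Origin: its centre.
- die4: Resin die, green, white pips, 25 mm cube, 19 g, starts in the pail. Origin: its centre.
- die5: Resin die, white, black pips, 25 mm cube, 19 g, starts in the pail. Origin: its centre.
- mug: Blue ceramic mug, 82 mm wide, 95 mm tall, loose; to be left alone. Origin: centre of the underside.
- deckbox: Dark blue card box with a gold frame, 68 x 95 x 28 mm, loose, lying flat at the robot's left; to be left alone. Origin: centre of the underside.
- gamepad: Black game controller, about 110 x 160 x 40 mm, loose; to be left alone. Origin: underside, near the middle.
There are look-alikes about, which are no part of the job. What is shaped like the pail but pink or purple is not meant.

How it is judged (in metres and radians):
On the way, in this order (a step that is already met when the one before it is completed fails the run):
1. the pail is lifted off the desk by its bail, upright (distance between the grasp point and bail_grip below 0.035 m and contact force between the fingers and pail above 0.3 N and height (world z) of pail above 0.03 m and angle between pail's own z axis and vertical below 0.7 rad), for 0.2 s.
2. the pail lies on its side in the tray (angle between pail's own z axis and vertical between 1 and 1.9 rad and x of pail_foot in the frame of tray between -0.117 and 0.117 m and y of pail_foot in the frame of tray between -0.157 and 0.157 m and x of pail_mouth in the frame of tray between -0.117 and 0.117 m and y of pail_mouth in the frame of tray between -0.157 and 0.157 m and height (world z) of pail_foot below 0.06 m and height (world z) of pail_mouth below 0.09 m), for 0.2 s.
3. held by its bottom rim, the pail is tipped over the tray, its mouth pointing well down (30 degrees or more below level) (distance between the grasp point and pail_foot below 0.045 m and contact force between the fingers and pail above 0.3 N and angle between pail's own z axis and vertical above 2.1 rad and x of pail_mouth in the frame of tray between -0.117 and 0.117 m and y of pail_mouth in the frame of tray between -0.157 and 0.157 m), for 0.2 s.
At the end, for the whole second after the job is handed in: All five dice lie still in the tray (centres inside its walls, less than 80 mm above the desk), and the pail rests still on the desk, any way up, the middle of its mouth and of its foot rim both at least 50 mm outside the tray's outer edge and less than 115 mm above the desk (x of die1 in the frame of tray between -0.117 and 0.117 m and y of die1 in the frame of tray between -0.157 and 0.157 m and height (world z) of each of die1, die2, die3, die4, die5 below 0.08 m and linear speed of each of die1, die2, die3, die4, die5, pail below 0.03 m/s and x of die2 in the frame of tray between -0.117 and 0.117 m and y of die2 in the frame of tray between -0.157 and 0.157 m and x of die3 in the frame of tray between -0.117 and 0.117 m and y of die3 in the frame of tray between -0.157 and 0.157 m and x of die4 in the frame of tray between -0.117 and 0.117 m and y of die4 in the frame of tray between -0.157 and 0.157 m and x of die5 in the frame of tray between -0.117 and 0.117 m and y of die5 in the frame of tray between -0.157 and 0.157 m and height (world z) of each of pail_foot, pail_mouth below 0.115 m and (x of pail_foot in the frame of tray above 0.175 m or x of pail_foot in the frame of tray below -0.175 m or y of pail_foot in the frame of tray above 0.215 m or y of pail_foot in the frame of tray below -0.215 m) and (x of pail_mouth in the frame of tray above 0.175 m or x of pail_mouth in the frame of tray below -0.175 m or y of pail_mouth in the frame of tray above 0.215 m or y of pail_mouth in the frame of tray below -0.215 m)); the robot touches nothing.
It fails at once if the mug, card box or controller is moved more than 30 mm (distance of any of mug, deckbox, gamepad from where it was at the start of the episode above 0.03 m).
It fails at once if the pail is dropped or flung (faster than 1.2 m/s) (linear speed of pail above 1.2 m/s).
It also fails if it takes over 72 s, if anything falls off the work surface, if the arm or the gripper's body presses on something with over 40 N, if the wrist force passes 120 N, or if a joint passes its speed limit or range.

## Working session

There is one attempt and no reset: what is moved stays moved. The work goes in short steps, Python scripts to look and compute and a tool call to move; the robot and the scene stay as the last step left them, time stands still between calls to the robot, and variables do not carry over. Pictures are saved under pics/ and viewed, and the job is handed in when it is done.

Besides the shell and the picture viewer there is one more tool, called after "Request:" in YAML: its name, and indented under it one key for each argument. servo_tool: Moves the arm, as the interface text tells. Its arguments: {"type":"object","properties":{"plan":{"type":"array","items":{"type":"object","properties":{"rot":{"type":"array","items":{"type":"number"}},"delta_pos":{"type":"array","items":{"type":"number"}},"hand":{"type":"number"}}}},"grip_force":{"type":"number"}},"required":["plan"]}

```bash
ls; mkdir -p pics; cat > h.py <<'E'
import numpy as np, cv2
from workcell import env
from scipy.spatial.transform import Rotation as Ro
def K(f):
    fl=f["image"].shape[0]/2/np.tan(np.radians(f["vertical_fov"])/2)
    return fl,f["cx"],f["cy"]
def cloud(f):
    fl,cx,cy=K(f); z=f["z_map"].astype(float); h,w=z.shape
    u,v=np.meshgrid(np.arange(w),np.arange(h))
    P=np.stack([(u-cx)/fl*z,(v-cy)/fl*z,z],-1)
    W=(P-np.array(f["t"]))@np.array(f["R"])
    W[z<=0]=np.nan
    return W
def save(f,n):
    cv2.imwrite(f"pics/{n}.png",f["image"][...,::-1])
def proj(f,X):
    fl,cx,cy=K(f); c=np.array(f["R"])@np.array(X)+np.array(f["t"]); return cx+fl*c[0]/c[2],cy+fl*c[1]/c[2]
def Rt():
    s=env.sense(); return Ro.from_euler('xyz',s["tool_rot"],degrees=True).as_matrix(),np.array(s["ee_pos"])
E
python3 - <<'E'
from h import *
s=env.sense(); print(s)
for n in("scene","side","wrist"):
    f=env.grab_frame(n); save(f,n+"0"); np.savez(n+"0.npz",**f); print(n,f["vertical_fov"],f["cx"],f["cy"],(-np.array(f["R"]).T@np.array(f["t"])).round())
R,p=Rt(); print(R.round(3))
E
```

```text
pics
{'time': 0.0, 'joints': array([ 0.80828818, 18.43950249, -4.01473721, 83.17716957,  1.29586545,
       78.54053058, -3.2591875 ]), 'dq': array([-0.03711406, -0.01466689,  0.03093778, -0.02831101,  0.04836535,
        0.01017049,  0.05632131]), 'effort': array([-2.58547143e-04, -4.91284704e+01, -4.03903294e-01, -3.12526345e+01,
       -6.40594075e-02,  4.37659642e-02,  1.61017233e-04]), 'ee_pos': array([ 6.49428688e+02, -7.04481107e-02,  2.21436530e+02]), 'tool_rot': array([-176.44265798,   89.88787275, -176.44091473]), 'force': array([-0.02732288, -0.36117848, -0.16017573]), 'ft_torque': array([-0.01334767,  0.04353541,  0.01123283]), 'finger_gap': 87.1844597725518}
scene 56.7841513680986 261.5142148859231 189.20890569165638 [796. 464. 972.]
side 54.526944268104884 251.33756165665366 197.69472630111963 [  26.  694. 1133.]
wrist 63.29629973885325 256.47624531405205 188.0978164257165 [649.  71. 382.]
[[-0.001 -0.     1.   ]
 [-0.     1.     0.   ]
 [-1.    -0.    -0.001]]
```

View pics/scene0.png

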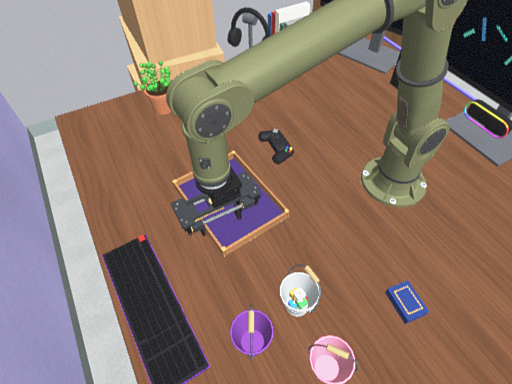

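View pics/side0.png

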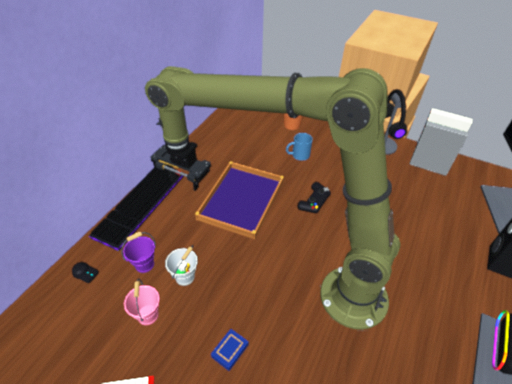

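View pics/wrist0.png

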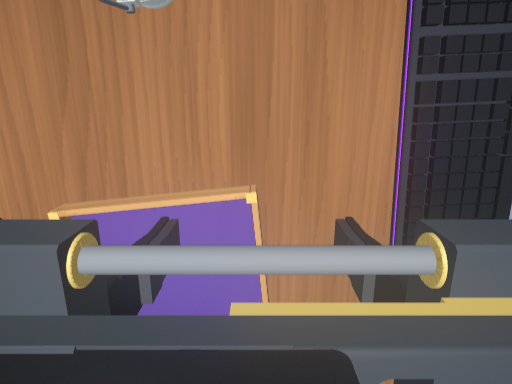

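Candidates for the pail in the scene view are the tin/white one with dice at (300,293), the purple one at (252,332) and the pink one at (332,358). The tin one fits the description. I'll check it in a crop and measure.

```bash
python3 - <<'E'
from h import *
a=[]
for n,(u,v) in (("scene",(300,290)),("side",(183,265))):
    f=dict(np.load(n+"0.npz")); im=f["image"][v-45:v+45,u-50:u+50,::-1]; a.append(cv2.resize(im,None,fx=4,fy=4,interpolation=cv2.INTER_CUBIC))
    W=cloud(f); hsv=cv2.cvtColor(f["image"],cv2.COLOR_RGB2HSV)
    sub=np.zeros(W.shape[:2],bool); sub[v-45:v+45,u-50:u+50]=1
    # whitish pail
    m=sub&(hsv[...,1]<45)&(hsv[...,2]>110)&(W[...,2]>3)
    P=W[m]; print(n,"pail pts",len(P),"zmax",np.nanpercentile(P[:,2],[5,50,95,99]))
    rim=P[(P[:,2]>92)&(P[:,2]<108)]; 
    A=np.c_[2*rim[:,:2],np.ones(len(rim))]; s=np.linalg.lstsq(A,(rim[:,:2]**2).sum(1),rcond=None)[0]
    print("rim circ",s[:2],np.sqrt(s[2]+s[:2]@s[:2]),len(rim))
    # grip: yellowish
    g=sub&(hsv[...,0]>10)&(hsv[...,0]<32)&(hsv[...,1]>60)&(hsv[...,2]>140)&(W[...,2]>105)
    G=W[g]; print("grip",len(G),np.nanmedian(G,0),np.nanmin(G,0),np.nanmax(G,0)); 
    c=G-G.mean(0); print(np.linalg.svd(c)[2][0])
    # tray purple
    p=(hsv[...,0]>115)&(hsv[...,0]<140)&(hsv[...,1]>100)&(abs(W[...,2]-6)<5)&(W[...,0]>400)&(W[...,0]<900)
    p=cv2.morphologyEx(p.astype(np.uint8),cv2.MORPH_OPEN,np.ones((3,3)))
    k,l,st,ce=cv2.connectedComponentsWithStats(p)
    i=1+np.argmax(st[1:,4]); T=W[l==i]; print("tray felt",len(T),cv2.minAreaRect(T[:,:2].astype(np.float32)))
    # wood/brass rim at z~35
    t=(abs(W[...,2]-35)<4)&(W[...,0]>350)&(W[...,0]<950)&(W[...,1]<220)&(W[...,1]>-250)
    t=cv2.morphologyEx(t.astype(np.uint8),cv2.MORPH_CLOSE,np.ones((3,3)))
    k,l,st,ce=cv2.connectedComponentsWithStats(t); i=1+np.argmax(st[1:,4]); T=W[l==i]; T=T[np.isfinite(T[:,0])];print("tray rim",len(T),cv2.minAreaRect(T[:,:2].astype(np.float32)), cv2.boxPoints(cv2.minAreaRect(T[:,:2].astype(np.float32))).round())
cv2.imwrite("pics/crop0.png",np.hstack(a))
f=dict(np.load("side0.npz"));W=cloud(f)
for nm,uv in dict(gamepad=(315,200),mug=(303,147),deck=(230,348),purple=(140,255),pink=(143,305),kb=(140,205)).items(): print(nm,W[uv[1],uv[0]].round())
E
```

```text
scene pail pts 1185 zmax [ 13.87799884  77.34703443 102.57685121 162.32222002]
rim circ [538.34855306 206.23717385] 48.66969898518027 253
grip 189 [514.3167678  219.03701519 170.40410372] [500.90896488 181.12274454 159.96883722] [703.1061136  254.29490837 177.24531988]
[0.98471666 0.17103513 0.03286454]
tray felt 1586 ((528.92041015625, -115.65447998046875), (227.1566162109375, 108.18392944335938), 6.589515686035156)
tray rim 4957 ((888.2064819335938, -29.983642578125), (119.54653930664062, 346.37677001953125), 2.5083794593811035) [[ 821.  140.]
 [ 836. -206.]
 [ 956. -200.]
 [ 940.  146.]]
side pail pts 745 zmax [ 15.04082993  75.7418377  102.78413931 161.6214095 ]
rim circ [536.2624032  206.52494469] 49.00622174966798 152
grip 155 [556.00013736 228.60389765 171.44212611] [500.87314622 179.51619365 160.39290874] [694.39810947 395.70177518 178.16150795]
[ 0.10489714 -0.99420944 -0.02332756]
tray felt 2476 ((548.3124389648438, -211.9709930419922), (224.6490936279297, 288.3341369628906), 5.359781265258789)
tray rim 2177 ((823.30517578125, 20.299087524414062), (249.2837677001953, 399.38848876953125), 1.6924128532409668) [[ 693.  216.]
 [ 705. -183.]
 [ 954. -176.]
 [ 942.  224.]]
gamepad [ 266. -311.   38.]
mug [ 420. -544.   79.]
deck [271. 351.  27.]
purple [718. 218.  23.]
pink [588. 362.  19.]
kb [863.  38.  34.]
```

View pics/crop0.png

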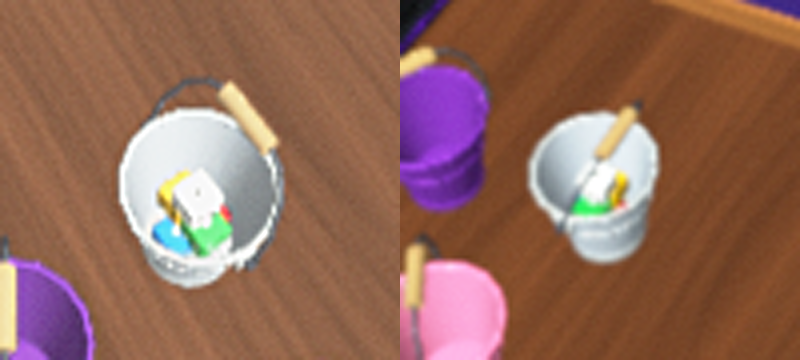

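```bash
python3 - <<'E'
from h import *
gs=[]
for n,box in (("scene",(300,330,262,290)),("side",(178,195,244,275))):
    f=dict(np.load(n+"0.npz")); W=cloud(f); hsv=cv2.cvtColor(f["image"],cv2.COLOR_RGB2HSV)
    sub=np.zeros(W.shape[:2],bool); sub[box[2]:box[3],box[0]:box[1]]=1
    g=sub&(hsv[...,0]>10)&(hsv[...,0]<30)&(hsv[...,1]>50)&(hsv[...,2]>150)&(W[...,2]>140)&(W[...,2]<185)
    v,u=np.nonzero(g); G=W[g]; G=G[abs(G[:,0]-508)<40]
    print(n,len(G),G.mean(0),G.min(0),G.max(0)); c=G-G.mean(0); d=np.linalg.svd(c)[2][0]; print(d, np.ptp(c@d)); print(u.mean(),v.mean())
f=dict(np.load("side0.npz")); W=cloud(f); hsv=cv2.cvtColor(f["image"],cv2.COLOR_RGB2HSV)
p=(hsv[...,0]>115)&(hsv[...,0]<140)&(hsv[...,1]>100)&(abs(W[...,2]-6)<8)
sub=np.zeros(p.shape,bool); sub[155:240,190:290]=1; p&=sub
print(cv2.minAreaRect(W[p][:,:2].astype(np.float32)))
t=sub&(abs(W[...,2]-35)<4); T=W[t]; print(cv2.minAreaRect(T[:,:2].astype(np.float32)),cv2.boxPoints(cv2.minAreaRect(T[:,:2].astype(np.float32))))
im=cv2.resize(f["image"][150:245,185:295,::-1],None,fx=6,fy=6); cv2.imwrite("pics/tray0.png",im)
f=dict(np.load("scene0.npz")); 
E
```

```text
scene 104 [509.43435537 204.76903026 167.38214791] [500.90896488 181.12274454 160.45854287] [516.20502305 226.53314489 172.7654547 ]
[ 0.08227422 -0.99618428  0.02911755] 45.34265009998234
311.36538461538464 274.36538461538464
side 55 [505.76272232 205.13164865 167.65075509] [499.7060679  181.5124188  162.97161337] [512.57373849 227.02611212 172.53416659]
[-0.05735997  0.99811694 -0.02173485] 45.600360759978685
186.6909090909091 252.85454545454544
((549.4951782226562, -212.84912109375), (226.34120178222656, 290.265625), 6.161774158477783)
((541.1366577148438, -201.70233154296875), (250.58731079101562, 334.11456298828125), 5.872079849243164) [[ 399.4092    -48.340157]
 [ 433.5917   -380.70154 ]
 [ 682.86414  -355.0645  ]
 [ 648.68164   -22.703125]]
```

View pics/tray0.png

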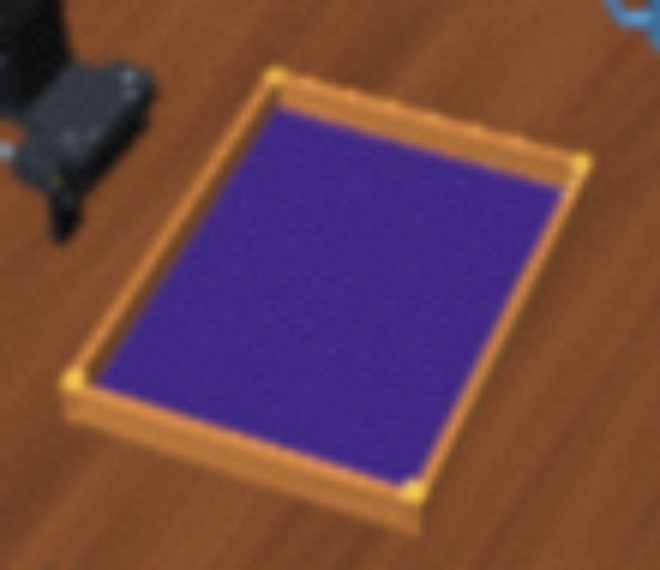

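Tray centre is about (541,-202) mm with yaw about 6°. The bail grip is at about (508,205,163), lying along world y. I'll move above it.

Request:
servo_tool:
  plan:
    - {"delta_pos":[0,0.041,-0.028],"rot":[0,0,0],"hand":0.087}
    - {"delta_pos":[0,0.082,-0.057],"rot":[0,0,0],"hand":0.087}
    - {"delta_pos":[0,0.123,-0.085],"rot":[0,0,0],"hand":0.087}
    - {"delta_pos":[0,0.164,-0.114],"rot":[0,0,0],"hand":0.087}
    - {"delta_pos":[0,0.205,-0.142],"rot":[0,0,0],"hand":0.087}
  grip_force: 20

```text
time: 0.65
ee_pos: [506.4, 206.3, 222.4]
tool_rot: [-95.7, 90.0, -95.7]
force: [0.2, 0.3, 0.1]
finger_gap: 86.9
```

```bash
python3 - <<'E'
from h import *
s=env.sense(); print(s["time"],s["ee_pos"],s["tool_rot"])
for n in("scene","side","wrist"):
    f=env.grab_frame(n); save(f,n+"1"); np.savez(n+"1.npz",**f)
f=env.grab_frame("scene");print(proj(f,[508,205,163]))
f=env.grab_frame("wrist");print(proj(f,[508,205,163]))
# tray from unobstructed scene
f=dict(np.load("scene1.npz")); W=cloud(f)
t=(abs(W[...,2]-35)<4)&(W[...,0]>380)&(W[...,0]<710)&(W[...,1]<-10)&(W[...,1]>-400)
k,l,st,ce=cv2.connectedComponentsWithStats(t.astype(np.uint8)); i=1+np.argmax(st[1:,4]); T=W[l==i];r=cv2.minAreaRect(T[:,:2].astype(np.float32));print(st[i],r,cv2.boxPoints(r).round())
E
```

```text
0.65 [506.42178356 206.27541077 222.37015908] [-95.68979899  89.98449874 -95.70047703]
(np.float64(311.67783153479337), np.float64(274.9056504586566))
(np.float64(259.16155812921113), np.float64(204.7764207058265))
[172 151 117 102 722] ((542.8826293945312, -202.1810760498047), (251.06800842285156, 334.2043151855469), 6.083476543426514) [[ 400.  -49.]
 [ 436. -382.]
 [ 685. -355.]
 [ 650.  -23.]]
```

View pics/wrist1.png

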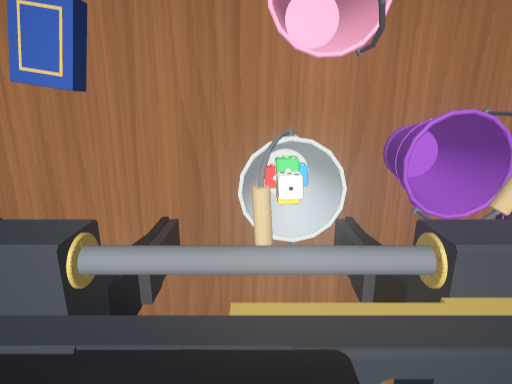

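View pics/scene1.png

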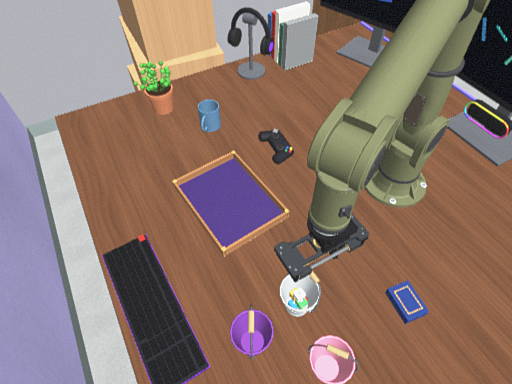

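The wrist view shows the tin pail with its dice at (290,187) and the grip at (262,215), between the jaws. I'll descend and close on it.

Request:
servo_tool:
  plan:
    - {"delta_pos":[0.03,0,0.001],"rot":[0,0,0],"hand":0.087}
    - {"delta_pos":[0.06,0,0.001],"rot":[0,0,0],"hand":0.087}
    - {"delta_pos":[0.078,0,0.001],"rot":[0,0,0],"hand":0.06}
    - {"delta_pos":[0.078,0,0.001],"rot":[0,0,0],"hand":0.0}
    - {"delta_pos":[0.078,0,0.001],"rot":[0,0,0],"hand":0.0}
  grip_force: 20

```text
time: 1.4
ee_pos: [509.9, 203.7, 144.7]
tool_rot: [-112.5, 90.0, -112.7]
force: [0.8, 0.9, 0.2]
finger_gap: 70.4
```

Request:
servo_tool:
  plan:
    - {"delta_pos":[0,0,0],"rot":[0,0,0],"hand":0.0}
    - {"delta_pos":[0,0,0],"rot":[0,0,0],"hand":0.0}
    - {"delta_pos":[0,0,0],"rot":[0,0,0],"hand":0.0}
  grip_force: 20

```text
time: 1.7
ee_pos: [509.7, 205.1, 145.6]
tool_rot: [15.8, 89.9, 15.8]
force: [0.4, 0.4, -0.6]
finger_gap: 46.9
```

```bash
python3 - <<'E'
from h import *
for n,(u,v) in (("scene",(300,280)),("side",(183,260))):
    f=env.grab_frame(n); cv2.imwrite(f"pics/{n}2.png",cv2.resize(f["image"][v-60:v+60,u-70:u+70,::-1],None,fx=4,fy=4))
E
```

```text
(no output)
```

View pics/side2.png

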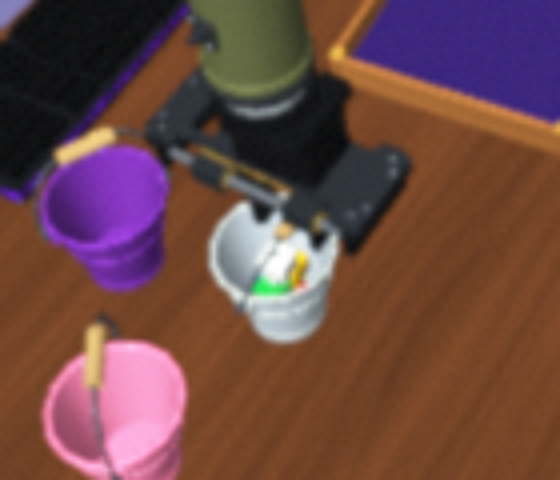

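Request:
servo_tool:
  plan:
    - {"delta_pos":[0,0,0],"rot":[0,0,0],"hand":0.0}
    - {"delta_pos":[0,0,0],"rot":[0,0,0],"hand":0.0}
    - {"delta_pos":[0,0,0],"rot":[0,0,0],"hand":0.0}
    - {"delta_pos":[0,0,0],"rot":[0,0,0],"hand":0.0}
    - {"delta_pos":[0,0,0],"rot":[0,0,0],"hand":0.0}
  grip_force: 20

```text
time: 2.3
ee_pos: [509.1, 205.0, 144.5]
tool_rot: [14.9, 90.0, 14.9]
force: [-0.3, 0.1, -0.3]
finger_gap: 13.5
```

```bash
python3 - <<'E'
from h import *
for n,(u,v) in (("side",(183,260)),):
    f=env.grab_frame(n); cv2.imwrite(f"pics/{n}3.png",cv2.resize(f["image"][v-60:v+60,u-70:u+70,::-1],None,fx=4,fy=4))
E
```

```text
(no output)
```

View pics/side3.png

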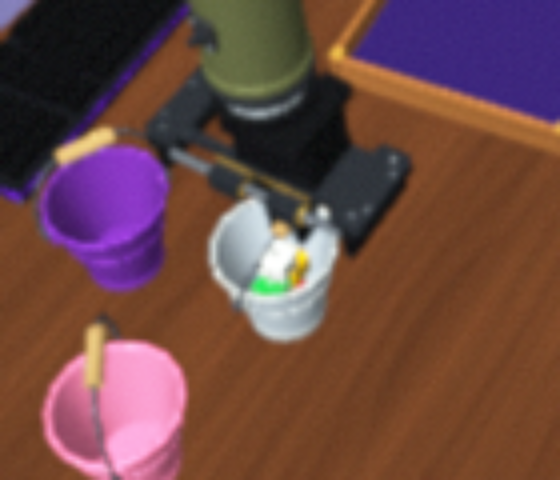

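Gap 13.5 mm, so the grip is held. Next I'll swing the bail upright and lift.

Request:
servo_tool:
  plan:
    - {"delta_pos":[-0.003,0,0.01],"rot":[0,0,0],"hand":0.0}
    - {"delta_pos":[-0.005,0,0.02],"rot":[0,0,0],"hand":0.0}
    - {"delta_pos":[-0.006,0,0.028],"rot":[0,0,0],"hand":0.0}
    - {"delta_pos":[-0.015,0,0.028],"rot":[0,0,0],"hand":0.0}
    - {"delta_pos":[-0.03,0,0.028],"rot":[0,0,0],"hand":0.0}

```text
time: 2.85
ee_pos: [536.2, 204.4, 173.8]
tool_rot: [-159.8, 89.8, -159.8]
force: [1.0, -0.3, -2.6]
finger_gap: 13.1
```

Request:
servo_tool:
  plan:
    - {"delta_pos":[-0.015,0,0],"rot":[0,0,0],"hand":0.0}
    - {"delta_pos":[-0.03,0,0],"rot":[0,0,0],"hand":0.0}
    - {"delta_pos":[-0.045,0,0],"rot":[0,0,0],"hand":0.0}
    - {"delta_pos":[-0.055,0,0],"rot":[0,0,0],"hand":0.0}
    - {"delta_pos":[-0.055,0,0],"rot":[0,0,0],"hand":0.0}

```text
time: 3.35
ee_pos: [537.9, 205.4, 232.0]
tool_rot: [18.7, 89.8, 18.7]
force: [-0.1, -0.4, -3.5]
finger_gap: 13.2
```

```bash
python3 - <<'E'
from h import *
s=env.sense();print(s["time"],s["ee_pos"],s["force"])
for n,(u,v) in (("scene",(300,270)),("side",(183,250))):
    f=env.grab_frame(n); save(f,n+"4f");cv2.imwrite(f"pics/{n}4.png",cv2.resize(f["image"][v-60:v+60,u-70:u+70,::-1],None,fx=4,fy=4))
E
```

```text
3.35 [537.92359697 205.42324479 231.99050057] [-0.0596302  -0.40808649 -3.49485547]
```

View pics/side4.png

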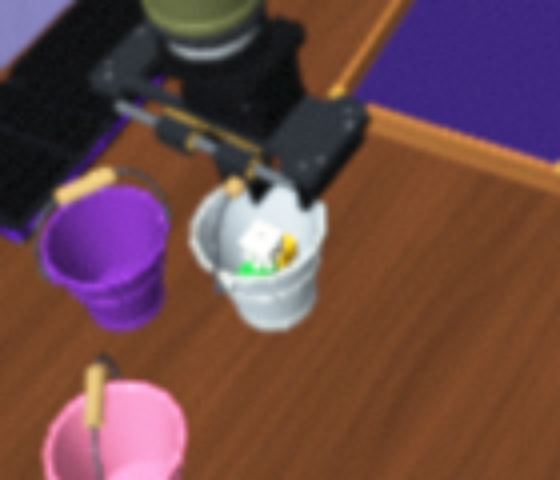

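View pics/scene4.png

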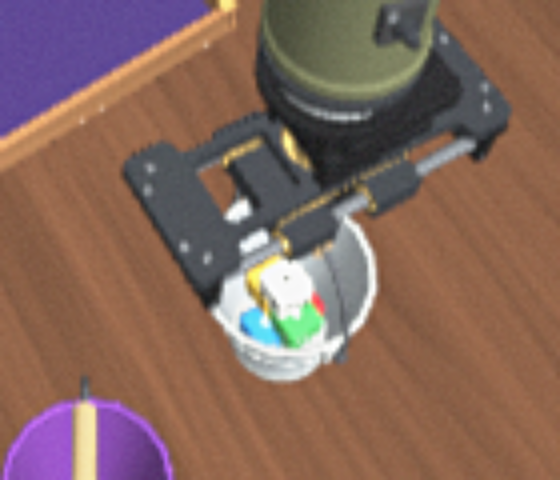

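Request:
servo_tool:
  plan:
    - {"delta_pos":[0,-0.008,-0.001],"rot":[0,0,0],"hand":0.0}
    - {"delta_pos":[0,-0.024,-0.004],"rot":[0,0,0],"hand":0.0}
    - {"delta_pos":[0,-0.045,-0.007],"rot":[0,0,0],"hand":0.0}
    - {"delta_pos":[0,-0.07,-0.011],"rot":[0,0,0],"hand":0.0}
    - {"delta_pos":[0,-0.095,-0.015],"rot":[0,0,0],"hand":0.0}

```text
time: 3.95
ee_pos: [521.2, 107.3, 228.9]
tool_rot: [-138.5, 89.9, -138.5]
force: [0.1, -1.0, -2.9]
finger_gap: 13.2
```

Request:
servo_tool:
  plan:
    - {"delta_pos":[0,-0.025,-0.004],"rot":[0,0,0],"hand":0.0}
    - {"delta_pos":[0,-0.05,-0.008],"rot":[0,0,0],"hand":0.0}
    - {"delta_pos":[0,-0.075,-0.012],"rot":[0,0,0],"hand":0.0}
    - {"delta_pos":[0,-0.1,-0.016],"rot":[0,0,0],"hand":0.0}
    - {"delta_pos":[0,-0.125,-0.02],"rot":[0,0,0],"hand":0.0}

```text
time: 4.45
ee_pos: [500.7, -17.7, 229.1]
tool_rot: [-151.1, 89.9, -151.2]
force: [-0.4, -0.4, -2.9]
finger_gap: 13.2
```

Request:
servo_tool:
  plan:
    - {"delta_pos":[0,-0.025,-0.004],"rot":[0,0,0],"hand":0.0}
    - {"delta_pos":[0,-0.05,-0.008],"rot":[0,0,0],"hand":0.0}
    - {"delta_pos":[0,-0.075,-0.012],"rot":[0,0,0],"hand":0.0}
    - {"delta_pos":[0,-0.1,-0.016],"rot":[0,0,0],"hand":0.0}
    - {"delta_pos":[0,-0.125,-0.02],"rot":[0,0,0],"hand":0.0}

```text
time: 4.95
ee_pos: [480.3, -142.4, 229.1]
tool_rot: [-175.1, 89.9, -175.2]
force: [0.3, 0.5, -2.9]
finger_gap: 13.1
```

Request:
servo_tool:
  plan:
    - {"delta_pos":[0,-0.022,-0.003],"rot":[0,0,0],"hand":0.0}
    - {"delta_pos":[0,-0.04,-0.006],"rot":[0,0,0],"hand":0.0}
    - {"delta_pos":[0,-0.054,-0.008],"rot":[0,0,0],"hand":0.0}
    - {"delta_pos":[0,-0.063,-0.009],"rot":[0,0,0],"hand":0.0}
    - {"delta_pos":[0,-0.069,-0.01],"rot":[0,0,0],"hand":0.0}

```text
time: 5.45
ee_pos: [471.4, -209.8, 229.4]
tool_rot: [149.8, 90.0, 149.7]
force: [-0.8, 0.1, -3.6]
finger_gap: 13.2
```

Request:
servo_tool:
  plan:
    - {"delta_pos":[0.01,0,0],"rot":[0,0,0],"hand":0.0}
    - {"delta_pos":[0.02,0,0],"rot":[0,0,0],"hand":0.0}
    - {"delta_pos":[0.03,0,0],"rot":[0,0,0],"hand":0.0}
    - {"delta_pos":[0.03,0,0],"rot":[0,0,0],"hand":0.0}
    - {"delta_pos":[0.03,0,0],"rot":[0,0,0],"hand":0.0}

```text
time: 5.95
ee_pos: [472.0, -208.3, 199.0]
tool_rot: [150.1, 89.9, 150.2]
force: [-0.1, -0.3, -2.9]
finger_gap: 12.9
```

```bash
cat > look.py <<'E'
from h import *
import sys
tag=sys.argv[1]; s=env.sense();print(s["time"],s["ee_pos"].round(1),s["tool_rot"].round(1),s["force"].round(1),s["finger_gap"])
ims=[]
for n,(u,v) in (("scene",(230,195)),("side",(240,185))):
    f=env.grab_frame(n); np.savez(n+tag+".npz",**f); ims.append(cv2.resize(f["image"][v-70:v+70,u-65:u+65,::-1],None,fx=3,fy=3))
cv2.imwrite(f"pics/both{tag}.png",np.hstack(ims))
E
python3 look.py 5
```

```text
5.95 [ 472.  -208.3  199. ] [150.1  89.9 150.2] [-0.1 -0.3 -2.9] 12.92114988977389
```

View pics/both5.png

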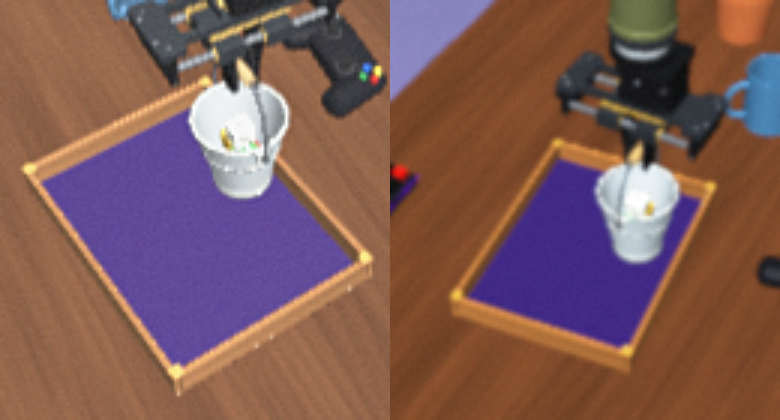

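Now I'll lower it onto the felt.

Request:
servo_tool:
  plan:
    - {"delta_pos":[0.012,0,0],"rot":[0,0,0],"hand":0.0}
    - {"delta_pos":[0.024,0,0],"rot":[0,0,0],"hand":0.0}
    - {"delta_pos":[0.034,0,0],"rot":[0,0,0],"hand":0.0}
    - {"delta_pos":[0.04,0,0],"rot":[0,0,0],"hand":0.0}
    - {"delta_pos":[0.044,0,0],"rot":[0,0,0],"hand":0.0}

```text
time: 6.55
ee_pos: [471.9, -208.8, 155.0]
tool_rot: [128.9, 90.0, 128.9]
force: [-1.9, 1.9, 13.7]
finger_gap: 13.2
```

Request:
servo_tool:
  plan:
    - {"delta_pos":[0.003,0,0],"rot":[0,0,0],"hand":0.0}
    - {"delta_pos":[0.003,0,0],"rot":[0,0,0],"hand":0.0}

```text
time: 6.75
ee_pos: [474.5, -209.0, 155.3]
tool_rot: [-7.4, 89.7, -7.4]
force: [-0.6, 1.5, 6.6]
finger_gap: 13.1
```

Request:
servo_tool:
  plan:
    - {"delta_pos":[-0.001,0.001,0.015],"rot":[0,0,0],"hand":0.0}
    - {"delta_pos":[0.003,0.002,0.029],"rot":[0,0,0],"hand":0.0}
    - {"delta_pos":[0.009,0.003,0.042],"rot":[0,0,0],"hand":0.0}
    - {"delta_pos":[0.017,0.004,0.054],"rot":[0,0,0],"hand":0.0}
    - {"delta_pos":[0.027,0.004,0.064],"rot":[0,0,0],"hand":0.0}

```text
time: 7.25
ee_pos: [538.1, -205.1, 125.3]
tool_rot: [-19.2, 89.9, -19.2]
force: [1.0, -0.8, 1.6]
finger_gap: 13.1
```

```bash
python3 look.py 6
```

```text
7.25 [ 538.1 -205.1  125.3] [-19.2  89.9 -19.2] [ 1.  -0.8  1.6] 13.071554613937726
```

View pics/both6.png

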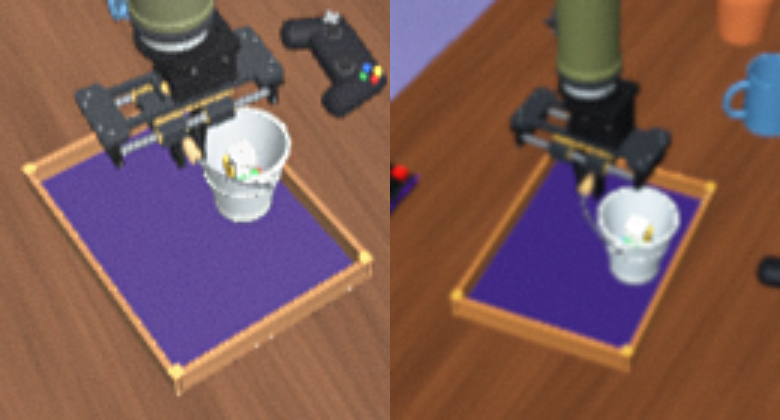

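Request:
servo_tool:
  plan:
    - {"delta_pos":[-0.002,0.0,0.006],"rot":[0,0,0],"hand":0.0}
    - {"delta_pos":[-0.003,0.001,0.012],"rot":[0,0,0],"hand":0.0}
    - {"delta_pos":[-0.004,0.001,0.018],"rot":[0,0,0],"hand":0.0}
    - {"delta_pos":[-0.005,0.002,0.024],"rot":[0,0,0],"hand":0.0}
    - {"delta_pos":[-0.006,0.002,0.03],"rot":[0,0,0],"hand":0.0}

```text
time: 7.85
ee_pos: [566.3, -202.9, 131.6]
tool_rot: [166.1, 90.0, 166.1]
force: [-1.0, -0.2, -1.2]
finger_gap: 13.3
```

```bash
python3 look.py 7
```

```text
7.85 [ 566.3 -202.9  131.6] [166.1  90.  166.1] [-1.  -0.2 -1.2] 13.269176607516282
```

View pics/both7.png

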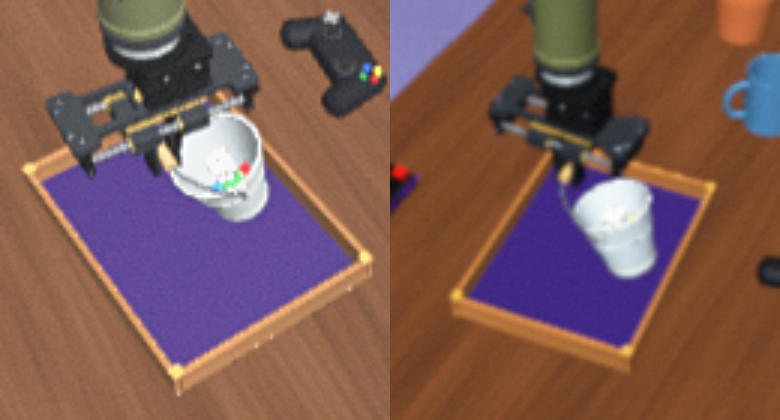

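The pail is tipping about its foot edge without sliding, so I'll continue.

Request:
servo_tool:
  plan:
    - {"delta_pos":[0,0.0,0.007],"rot":[0,0,0],"hand":0.0}
    - {"delta_pos":[0,0.001,0.014],"rot":[0,0,0],"hand":0.0}
    - {"delta_pos":[0.001,0.001,0.021],"rot":[0,0,0],"hand":0.0}
    - {"delta_pos":[0.002,0.002,0.028],"rot":[0,0,0],"hand":0.0}
    - {"delta_pos":[0.003,0.002,0.035],"rot":[0,0,0],"hand":0.0}

```text
time: 8.45
ee_pos: [601.8, -200.8, 128.4]
tool_rot: [-3.9, 90.0, -3.9]
force: [0.3, -0.3, -1.1]
finger_gap: 13.3
```

```bash
python3 look.py 8
```

```text
8.45 [ 601.8 -200.8  128.4] [-3.9 90.  -3.9] [ 0.3 -0.3 -1.1] 13.26219549137057
```

View pics/both8.png

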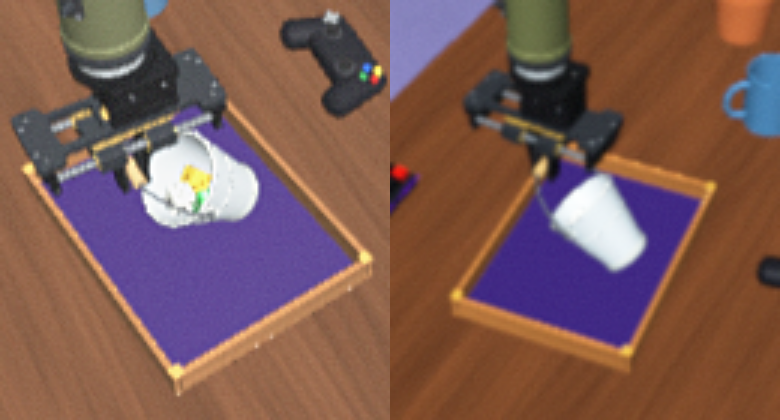

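Request:
servo_tool:
  plan:
    - {"delta_pos":[-0.006,0,-0.006],"rot":[0,0,0],"hand":0.0}
    - {"delta_pos":[-0.012,-0.001,-0.014],"rot":[0,0,0],"hand":0.0}
    - {"delta_pos":[-0.017,-0.002,-0.024],"rot":[0,0,0],"hand":0.0}
    - {"delta_pos":[-0.016,-0.002,-0.029],"rot":[0,0,0],"hand":0.0}
    - {"delta_pos":[-0.014,-0.002,-0.033],"rot":[0,0,0],"hand":0.0}

```text
time: 9.05
ee_pos: [568.2, -203.3, 144.0]
tool_rot: [-7.9, 89.8, -7.9]
force: [0.3, -0.5, 0.3]
finger_gap: 13.3
```

```bash
python3 look.py 9
```

```text
9.05 [ 568.2 -203.3  144. ] [-7.9 89.8 -7.9] [ 0.3 -0.5  0.3] 13.3377850481653
```

View pics/both9.png

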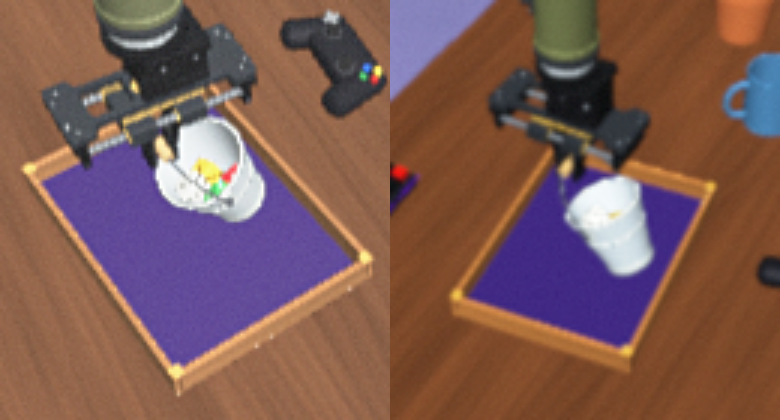

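Request:
servo_tool:
  plan:
    - {"delta_pos":[-0.001,0,0.006],"rot":[0,0,0],"hand":0.0}
    - {"delta_pos":[-0.001,0.001,0.013],"rot":[0,0,0],"hand":0.0}
    - {"delta_pos":[0.004,0.002,0.022],"rot":[0,0,0],"hand":0.0}
    - {"delta_pos":[0.009,0.002,0.03],"rot":[0,0,0],"hand":0.0}
    - {"delta_pos":[0.014,0.003,0.038],"rot":[0,0,0],"hand":0.0}

```text
time: 9.65
ee_pos: [607.8, -199.9, 128.4]
tool_rot: [-16.0, 89.9, -15.9]
force: [0.3, -1.0, 1.2]
finger_gap: 13.6
```

Request:
servo_tool:
  plan:
    - {"delta_pos":[0.004,0,0.006],"rot":[0,0,0],"hand":0.0}
    - {"delta_pos":[0.008,0.001,0.011],"rot":[0,0,0],"hand":0.0}
    - {"delta_pos":[0.008,0.001,0.006],"rot":[0,0,0],"hand":0.0}

```text
time: 9.95
ee_pos: [614.0, -198.4, 120.4]
tool_rot: [-2.7, 89.9, -2.7]
force: [1.4, -1.3, 0.9]
finger_gap: 13.6
```

```bash
python3 look.py 10
```

```text
9.95 [ 614.  -198.4  120.4] [-2.7 89.9 -2.7] [ 1.4 -1.3  0.9] 13.591096596583284
```

View pics/both10.png

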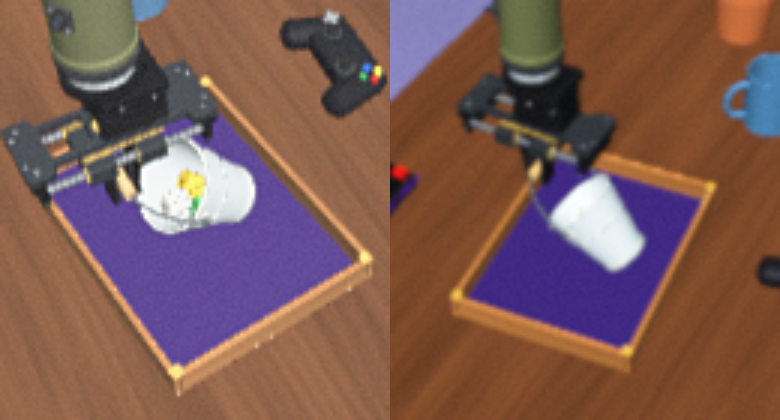

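Request:
servo_tool:
  plan:
    - {"delta_pos":[-0.003,0,0.002],"rot":[0,0,0],"hand":0.0}
    - {"delta_pos":[-0.006,0,0.004],"rot":[0,0,0],"hand":0.0}
    - {"delta_pos":[-0.006,0,0.004],"rot":[0,0,0],"hand":0.0}
    - {"delta_pos":[-0.003,0,-0.003],"rot":[0,0,0],"hand":0.0}
    - {"delta_pos":[-0.002,0,-0.01],"rot":[0,0,0],"hand":0.0}

```text
time: 10.55
ee_pos: [601.3, -198.8, 122.0]
tool_rot: [155.6, 90.0, 155.7]
force: [0.0, -0.1, -0.9]
finger_gap: 13.3
```

```bash
python3 look.py 11
```

```text
10.55 [ 601.3 -198.8  122. ] [155.6  90.  155.7] [ 0.  -0.1 -0.9] 13.273648519060888
```

View pics/both11.png

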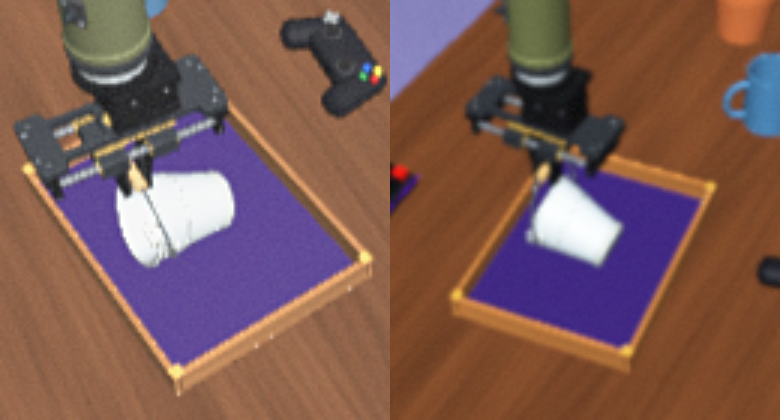

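It has gone over to the tension side and hangs from the bail, nearly lying. I'll lower gently.

Request:
servo_tool:
  plan:
    - {"delta_pos":[0.001,0,-0.001],"rot":[0,0,0],"hand":0.0}
    - {"delta_pos":[0.002,0,-0.002],"rot":[0,0,0],"hand":0.0}
    - {"delta_pos":[0.003,0,-0.003],"rot":[0,0,0],"hand":0.0}
    - {"delta_pos":[0.003,0,-0.004],"rot":[0,0,0],"hand":0.0}

```text
time: 11.05
ee_pos: [598.0, -199.0, 119.5]
tool_rot: [2.7, 90.0, 2.7]
force: [0.1, 0.2, -0.4]
finger_gap: 13.5
```

```bash
python3 look.py 12; python3 - <<'E'
from h import *
f=env.grab_frame("side"); W=cloud(f); hsv=cv2.cvtColor(f["image"],cv2.COLOR_RGB2HSV)
m=(hsv[...,1]<50)&(hsv[...,2]>140)&(W[...,2]>8)&(W[...,0]>440)&(W[...,0]<680)&(W[...,1]<-100)&(W[...,1]>-300)
P=W[m];print(len(P),P.min(0),P.max(0))
for a in range(470,660,12):
    q=P[(P[:,0]>=a)&(P[:,0]<a+12)]
    if len(q)>3: print(a,len(q),q[:,2].max().round(),q[:,1].min().round(),q[:,1].max().round())
E
```

```text
11.05 [ 598.  -199.   119.5] [ 2.7 90.   2.7] [ 0.1  0.2 -0.4] 13.462094488828505
563 [ 451.21055813 -252.27937641   24.07319928] [ 652.09765778 -143.65296356  597.816901  ]
494 9 68.0 -219.0 -183.0
506 53 75.0 -221.0 -171.0
518 57 85.0 -219.0 -166.0
530 54 205.0 -222.0 -166.0
542 66 545.0 -224.0 -163.0
554 67 98.0 -231.0 -160.0
566 77 540.0 -233.0 -158.0
578 91 536.0 -234.0 -147.0
590 65 307.0 -252.0 -144.0
602 6 524.0 -241.0 -150.0
614 6 532.0 -236.0 -173.0
```

View pics/both12.png

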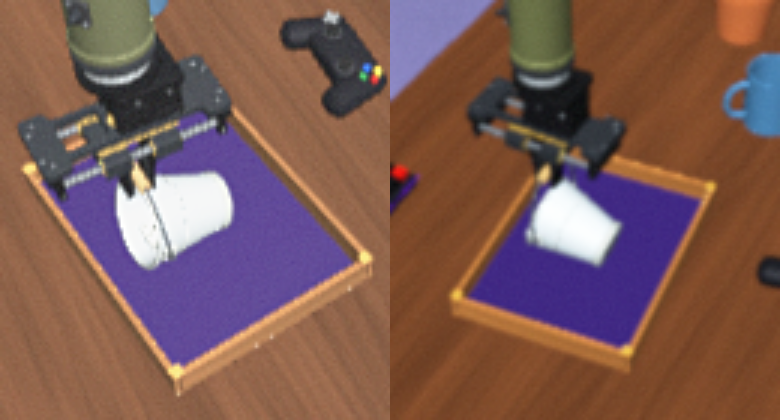

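The pail lies on its side, with the foot at x≈500, the mouth at x≈600 and y≈-202. I'll release and rise.

Request:
servo_tool:
  plan:
    - {"delta_pos":[0,0,0],"rot":[0,0,0],"hand":0.035}
    - {"delta_pos":[0,0,0],"rot":[0,0,0],"hand":0.035}
    - {"delta_pos":[0,0,0],"rot":[0,0,0],"hand":0.035}
    - {"delta_pos":[0,0,0],"rot":[0,0,0],"hand":0.035}
    - {"delta_pos":[-0.01,0,0],"rot":[0,0,0],"hand":0.035}

```text
time: 11.7
ee_pos: [597.0, -198.7, 128.5]
tool_rot: [165.0, 89.8, 165.0]
force: [-1.1, 0.7, 0.2]
finger_gap: 34.2
```

Request:
servo_tool:
  plan:
    - {"delta_pos":[-0.02,0,0],"rot":[0,0,0],"hand":0.04}
    - {"delta_pos":[-0.05,0,0],"rot":[0,0,0],"hand":0.06}
    - {"delta_pos":[-0.09,0,0],"rot":[0,0,0],"hand":0.087}
    - {"delta_pos":[-0.13,0,0],"rot":[0,0,0],"hand":0.087}
    - {"delta_pos":[-0.16,0,0],"rot":[0,0,0],"hand":0.087}

```text
time: 12.2
ee_pos: [598.5, -199.3, 293.6]
tool_rot: [-14.7, 89.8, -14.7]
force: [0.0, -0.4, -1.2]
finger_gap: 64.1
```

```bash
python3 look.py 13; python3 - <<'E'
from h import *
w=env.grab_frame("wrist"); save(w,"wrist13")
for n in ("side","scene","wrist"):
    f=env.grab_frame(n); W=cloud(f); hsv=cv2.cvtColor(f["image"],cv2.COLOR_RGB2HSV)
    m=(hsv[...,1]<60)&(hsv[...,2]>120)&(W[...,2]>8)&(W[...,2]<125)&(W[...,0]>440)&(W[...,0]<680)&(W[...,1]<-100)&(W[...,1]>-300)
    P=W[m];print(n,len(P),P.min(0),P.max(0))
    for a in range(488,620,12):
        q=P[(P[:,0]>=a)&(P[:,0]<a+12)]
        if len(q)>3:
            t=q[q[:,2]>q[:,2].max()-3]; print(a,len(q),q[:,2].max().round(),q[:,1].min().round(),q[:,1].max().round(), "ridge y",t[:,1].mean().round())
E
```

```text
12.2 [ 598.5 -199.3  293.6] [-14.7  89.8 -14.7] [ 0.  -0.4 -1.2] 64.11654472946289
side 539 [ 507.06093317 -256.10772523    8.85557095] [ 653.09530448 -145.96500795  120.94842587]
500 25 72.0 -220.0 -170.0 ridge y -205.0
512 47 74.0 -220.0 -170.0 ridge y -200.0
524 59 79.0 -224.0 -165.0 ridge y -199.0
536 57 82.0 -222.0 -166.0 ridge y -196.0
548 64 89.0 -225.0 -159.0 ridge y -199.0
560 65 95.0 -230.0 -158.0 ridge y -197.0
572 70 98.0 -228.0 -155.0 ridge y -198.0
584 85 106.0 -256.0 -146.0 ridge y -176.0
596 60 121.0 -237.0 -146.0 ridge y -168.0
608 6 54.0 -156.0 -149.0 ridge y -152.0
scene 848 [ 489.05538108 -289.01598502    8.20710524] [ 619.88447364 -142.10796702  121.5798217 ]
500 15 72.0 -267.0 -173.0 ridge y -200.0
512 66 73.0 -228.0 -170.0 ridge y -201.0
524 64 79.0 -220.0 -167.0 ridge y -201.0
536 75 82.0 -281.0 -165.0 ridge y -199.0
548 76 87.0 -289.0 -162.0 ridge y -198.0
560 85 92.0 -224.0 -159.0 ridge y -200.0
572 88 98.0 -227.0 -157.0 ridge y -199.0
584 80 101.0 -249.0 -150.0 ridge y -196.0
596 204 122.0 -254.0 -142.0 ridge y -162.0
608 93 72.0 -249.0 -149.0 ridge y -199.0
wrist 4554 [ 505.45487355 -258.44338125    8.01881109] [ 661.3471891  -145.40447552  124.8313978 ]
500 191 71.0 -231.0 -172.0 ridge y -204.0
512 436 73.0 -235.0 -171.0 ridge y -203.0
524 445 78.0 -236.0 -169.0 ridge y -204.0
536 499 82.0 -238.0 -167.0 ridge y -202.0
548 536 88.0 -240.0 -164.0 ridge y -203.0
560 605 92.0 -244.0 -160.0 ridge y -203.0
572 657 97.0 -244.0 -159.0 ridge y -201.0
584 656 125.0 -258.0 -145.0 ridge y -164.0
596 232 124.0 -250.0 -145.0 ridge y -193.0
608 291 60.0 -252.0 -152.0 ridge y -250.0
```

View pics/both13.png

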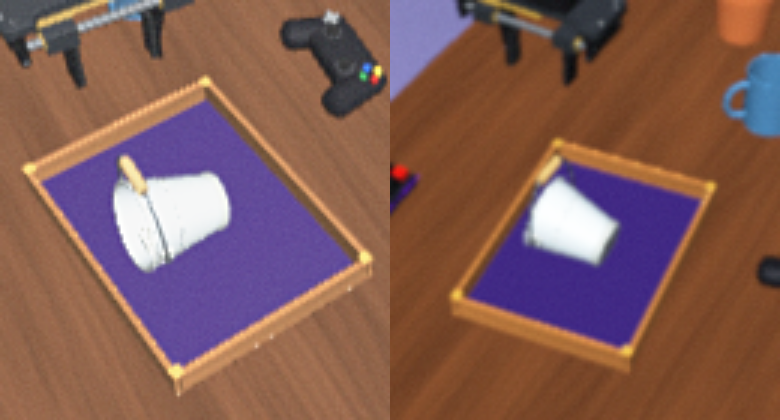

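View pics/wrist13.png

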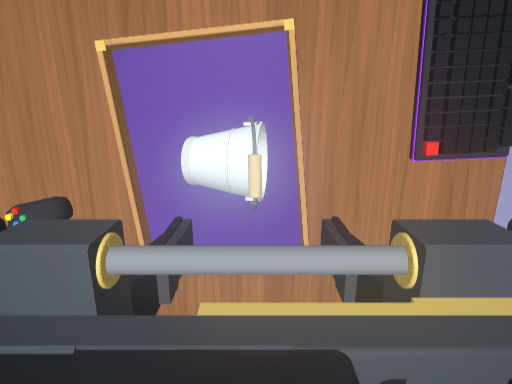

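```bash
python3 - <<'E'
from h import *
s=env.sense(); print(s["joints"].round(1))
f=dict(np.load("scene13.npz"))
w=env.grab_frame("wrist"); W=cloud(w); hsv=cv2.cvtColor(w["image"],cv2.COLOR_RGB2HSV)
im=w["image"][90:230,150:300,::-1]; cv2.imwrite("pics/wcrop.png",cv2.resize(im,None,fx=4,fy=4))
# foot edge and cone sides
m=((hsv[...,1]<60)&(hsv[...,2]>120)).astype(np.uint8)
for z in (38,):
  fl,cx,cy=K(w)
  C=-np.array(w["R"]).T@np.array(w["t"])
  for uv in ((182,161),(196,138),(196,186),(266,123),(266,200)):
    d=np.array(w["R"]).T@np.array([(uv[0]-cx)/fl,(uv[1]-cy)/fl,1]); zz=38 if uv[0]<220 else 57
    print(uv,(C+d*(zz-C[2])/d[2]).round(1))
E
```

```text
[ 9.5 14.6  8.1 80.6 -2.1 85.  17.5]
(182, 161) [ 496.1 -200.6   38. ]
(196, 138) [ 516.4 -170.1   38. ]
(196, 186) [ 513.  -235.2   38. ]
(266, 123) [ 607.5 -149.9   57. ]
(266, 200) [ 608.2 -249.3   57. ]
```

View pics/wcrop.png

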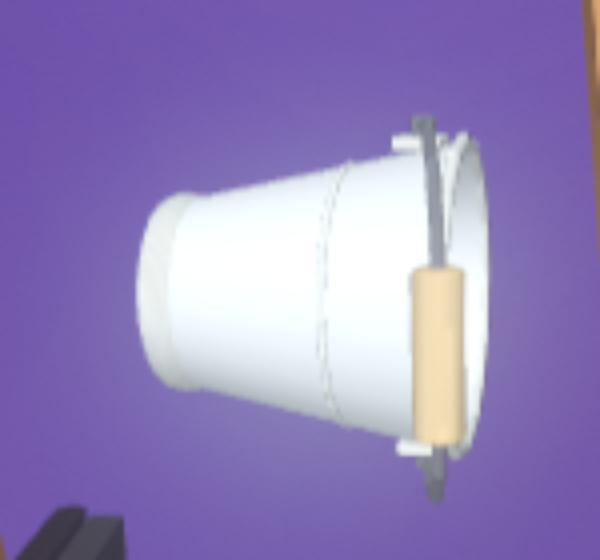

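Foot centre is about (514,-202,38) and the pail axis runs along world +x. Next I'll turn the hand 90° so the jaws lie along y, while moving back.

Request:
servo_tool:
  plan:
    - {"delta_pos":[0,0,-0.026],"rot":[-0.148,0,0],"hand":0.087}
    - {"delta_pos":[0,0,-0.052],"rot":[-0.296,0,0],"hand":0.087}
    - {"delta_pos":[0,0,-0.078],"rot":[-0.444,0,0],"hand":0.087}
    - {"delta_pos":[0,0,-0.104],"rot":[-0.592,0,0],"hand":0.087}
    - {"delta_pos":[0,0,-0.13],"rot":[-0.74,0,0],"hand":0.087}

```text
time: 13.05
ee_pos: [466.3, -198.8, 288.2]
tool_rot: [120.5, 89.9, 163.3]
force: [0.0, -0.6, -0.1]
finger_gap: 86.9
```

Request:
servo_tool:
  plan:
    - {"delta_pos":[0,0,0],"rot":[-0.148,0,0],"hand":0.087}
    - {"delta_pos":[0,0,0],"rot":[-0.296,0,0],"hand":0.087}
    - {"delta_pos":[0,0,0],"rot":[-0.444,0,0],"hand":0.087}
    - {"delta_pos":[0,0,0],"rot":[-0.592,0,0],"hand":0.087}
    - {"delta_pos":[0,0,0],"rot":[-0.74,0,0],"hand":0.087}

```text
time: 13.55
ee_pos: [467.4, -198.8, 288.3]
tool_rot: [77.5, 89.9, 162.6]
force: [-0.7, 0.4, 1.2]
finger_gap: 87.0
```

Request:
servo_tool:
  plan:
    - {"delta_pos":[0.02,0,0],"rot":[-0.09,0,0],"hand":0.087}
    - {"delta_pos":[0.05,0,0],"rot":[-0.09,0,0],"hand":0.087}
    - {"delta_pos":[0.08,0,0],"rot":[-0.09,0,0],"hand":0.087}

```text
time: 13.85
ee_pos: [467.5, -198.8, 207.8]
tool_rot: [72.3, 89.9, 162.2]
force: [1.2, 0.3, -0.7]
finger_gap: 86.7
```

```bash
python3 - <<'E'
from h import *
s=env.sense(); print(s["time"],s["joints"].round(1)); R,p=Rt(); print(R.round(3),p.round(1))
E
```

```text
13.85 [ 13.7   1.5   6.4 104.4  -0.2  74.1 110.2]
[[-0.001 -1.     0.001]
 [ 0.     0.001  1.   ]
 [-1.     0.001  0.   ]] [ 467.5 -198.8  207.8]
```

Request:
servo_tool:
  plan:
    - {"delta_pos":[0.02,0.001,-0.001],"rot":[0,0,-0.14],"hand":0.087}
    - {"delta_pos":[0.04,0.002,-0.002],"rot":[0,0,-0.28],"hand":0.087}
    - {"delta_pos":[0.06,0.004,-0.003],"rot":[0,0,-0.42],"hand":0.087}
    - {"delta_pos":[0.084,0.005,-0.004],"rot":[0,0,-0.524],"hand":0.087}
    - {"delta_pos":[0.084,0.005,-0.004],"rot":[0,0,-0.524],"hand":0.087}

```text
time: 14.35
ee_pos: [454.0, -199.1, 116.0]
tool_rot: [-88.9, 60.8, 0.8]
force: [-0.3, 1.5, -0.2]
finger_gap: 87.0
```

```bash
python3 - <<'E'
from h import *
s=env.sense(); print(s["time"],s["joints"].round(1)); R,p=Rt(); print(R.round(3),p.round(1))
print("delta tool to target",(R.T@(np.array([517.5,-202.5,28.5])-p)).round(1))
w=env.grab_frame("wrist"); save(w,"wrist14")
E
python3 look.py 14
```

```text
14.35 [ 15.  -13.3  15.4 134.2 -20.   35.  134.5]
[[ 0.488 -0.873  0.003]
 [ 0.007  0.007  1.   ]
 [-0.873 -0.488  0.009]] [ 454.  -199.1  116. ]
delta tool to target [107.3 -12.6  -4. ]
14.4 [ 458.6 -200.9  121. ] [-89.4  60.5   0.4] [ 1.2 -0.5  1.1] 86.90505052985986
```

View pics/both14.png

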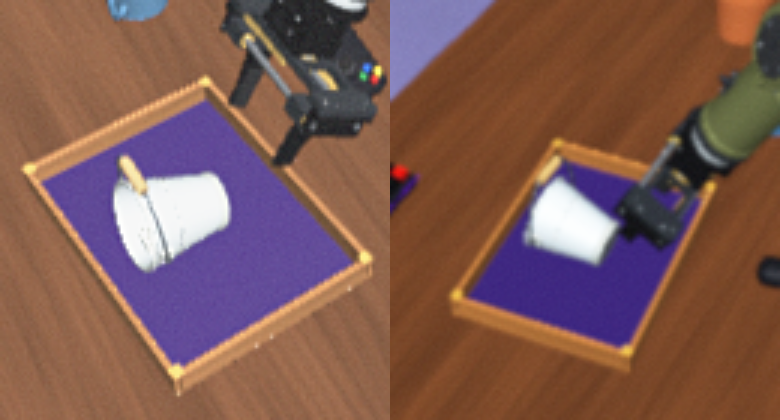

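View pics/wrist14.png

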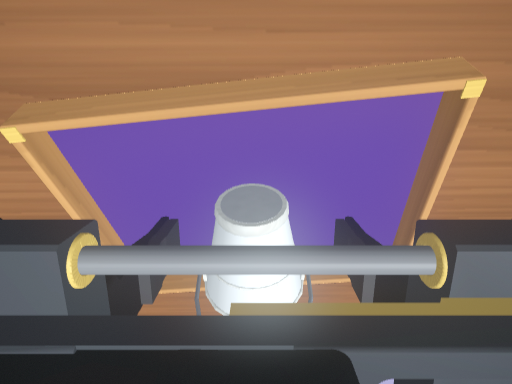

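Request:
servo_tool:
  plan:
    - {"delta_pos":[0.025,0,0],"rot":[0,0,0],"hand":0.087}
    - {"delta_pos":[0.05,0,0],"rot":[0,0,0],"hand":0.087}
    - {"delta_pos":[0.07,0,0],"rot":[0,0,0],"hand":0.087}
    - {"delta_pos":[0.08,0,0],"rot":[0,0,0],"hand":0.087}
    - {"delta_pos":[0.08,0,0],"rot":[0,0,0],"hand":0.087}

```text
time: 15.0
ee_pos: [506.3, -203.0, 57.3]
tool_rot: [-90.1, 60.0, 0.0]
force: [0.1, 0.0, 0.9]
finger_gap: 86.6
```

```bash
python3 - <<'E'
from h import *
s=env.sense(); print(s["time"],s["joints"].round(1)); R,p=Rt(); print(R.round(3),p.round(1))
print("delta tool to target",(R.T@(np.array([517.5,-202.5,28.5])-p)).round(1))
w=env.grab_frame("wrist"); save(w,"wrist15")
E
python3 look.py 15
```

```text
15.0 [ 10.4  -1.2  17.8 132.7 -33.1  25.1 145.8]
[[ 0.501 -0.866 -0.002]
 [ 0.    -0.003  1.   ]
 [-0.866 -0.501 -0.001]] [ 506.3 -203.    57.3]
delta tool to target [30.6  4.7  0.5]
15.05 [ 505.9 -203.3   57.9] [-90.2  59.9  -0.1] [0.3 0.1 0.1] 86.88508957723394
```

View pics/both15.png

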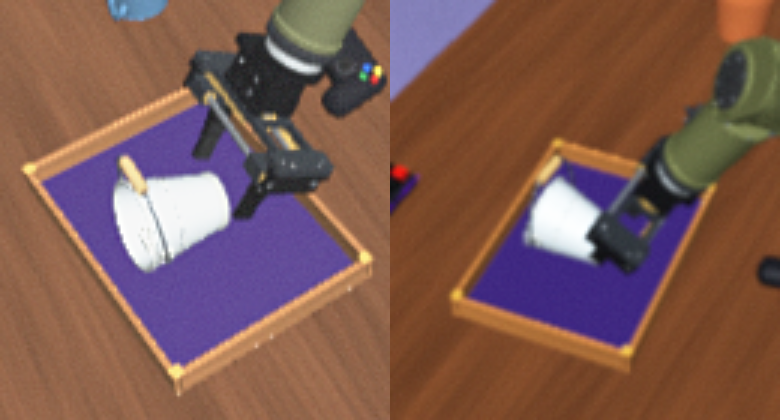

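View pics/wrist15.png

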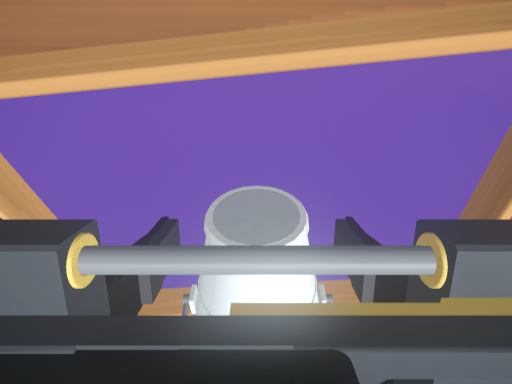

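Request:
servo_tool:
  plan:
    - {"delta_pos":[0.012,0.002,0],"rot":[0,0,0],"hand":0.087}
    - {"delta_pos":[0.022,0.003,0],"rot":[0,0,0],"hand":0.087}
    - {"delta_pos":[0.03,0.003,0],"rot":[0,0,0],"hand":0.087}
    - {"delta_pos":[0.03,0.003,0],"rot":[0,0,0],"hand":0.087}

```text
time: 15.55
ee_pos: [516.3, -203.1, 29.5]
tool_rot: [-90.0, 59.9, -0.0]
force: [-0.7, -0.2, -0.1]
finger_gap: 86.6
```

```bash
python3 - <<'E'
from h import *
s=env.sense(); print(s["time"],s["joints"].round(1)); R,p=Rt(); print(R.round(3),p.round(1))
print("delta tool to target",(R.T@(np.array([517.5,-202.5,28.5])-p)).round(1))
w=env.grab_frame("wrist"); save(w,"wrist16")
E
python3 look.py 16
```

```text
15.55 [ 11.    3.3  17.  132.6 -41.4  22.1 153.4]
[[ 0.501 -0.865  0.   ]
 [-0.     0.     1.   ]
 [-0.865 -0.501 -0.   ]] [ 516.3 -203.1   29.5]
delta tool to target [ 1.4 -0.6  0.6]
15.6 [ 516.2 -203.3   29.8] [-90.   59.9  -0.1] [-0.1 -0.3  0.5] 86.73596121383775
```

View pics/both16.png

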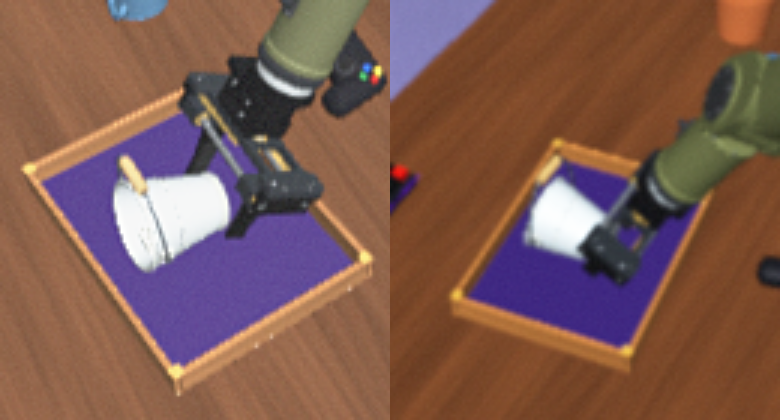

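View pics/wrist16.png

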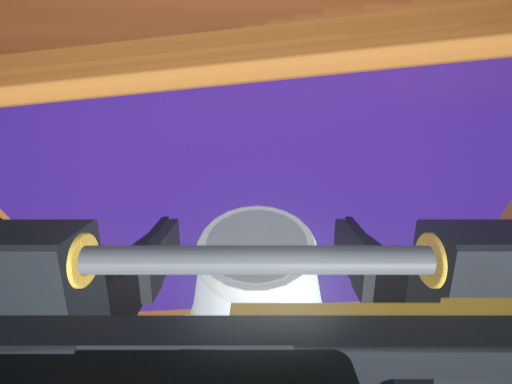

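j7 is near its limit (153.4 of 154.2). I'll roll the tool back slightly while closing at 9 N.

Request:
servo_tool:
  plan:
    - {"delta_pos":[0,0,0],"rot":[0.03,0,0],"hand":0.087}
    - {"delta_pos":[0,0,0],"rot":[0.06,0,0],"hand":0.05}
    - {"delta_pos":[0,0,0],"rot":[0.06,0,0],"hand":0.05}
    - {"delta_pos":[0,0,0],"rot":[0.06,0,0],"hand":0.05}
    - {"delta_pos":[0,0,0],"rot":[0.06,0,0],"hand":0.05}
  grip_force: 9

```text
time: 16.2
ee_pos: [515.5, -203.0, 28.9]
tool_rot: [-86.6, 60.0, -0.0]
force: [-1.2, 0.3, 0.4]
finger_gap: 65.1
```

```bash
python3 - <<'E'
from h import *
s=env.sense(); print(s["time"],s["joints"].round(1),s["finger_gap"],s["force"].round(1)); R,p=Rt(); print(R.round(3),p.round(1))
E
```

```text
16.2 [ 10.7   3.3  17.3 132.7 -41.5  22.1 150.1] 65.06410480869273 [-1.2  0.3  0.4]
[[ 0.5   -0.864  0.053]
 [-0.     0.06   0.998]
 [-0.866 -0.5    0.03 ]] [ 515.5 -203.    28.9]
```

Gap 65 mm, so it is gripped on the rim. I'll raise the bottom while bringing the tool upright.

Request:
servo_tool:
  plan:
    - {"delta_pos":[-0.009,-0.005,0],"rot":[0,0,0.03],"hand":0.05}
    - {"delta_pos":[-0.018,-0.01,0.001],"rot":[0,0,0.08],"hand":0.05}
    - {"delta_pos":[-0.027,-0.016,0.001],"rot":[0,0,0.14],"hand":0.05}
    - {"delta_pos":[-0.036,-0.021,0.001],"rot":[0,0,0.2],"hand":0.05}
    - {"delta_pos":[-0.043,-0.025,0.002],"rot":[0,0,0.26],"hand":0.05}

```text
time: 16.7
ee_pos: [515.1, -202.7, 78.8]
tool_rot: [-83.5, 75.0, 3.3]
force: [1.3, 0.2, -3.7]
finger_gap: 64.8
```

```bash
python3 look.py 17; python3 - <<'E'
from h import *
s=env.sense(); print(s["time"],s["joints"].round(1),s["finger_gap"],s["force"].round(1)); R,p=Rt(); print(R.round(3),p.round(1))
E
```

```text
16.7 [ 515.1 -202.7   78.8] [-83.5  75.    3.3] [ 1.3  0.2 -3.7] 64.80668945104385
16.8 [  5.7   4.4  18.1 118.9 -11.9  43.7 118. ] 64.5353158777066 [-0.7 -0.2  0.5]
[[ 0.264 -0.963  0.051]
 [ 0.014  0.056  0.998]
 [-0.965 -0.262  0.028]] [ 518.  -202.8   80.3]
```

View pics/both17.png

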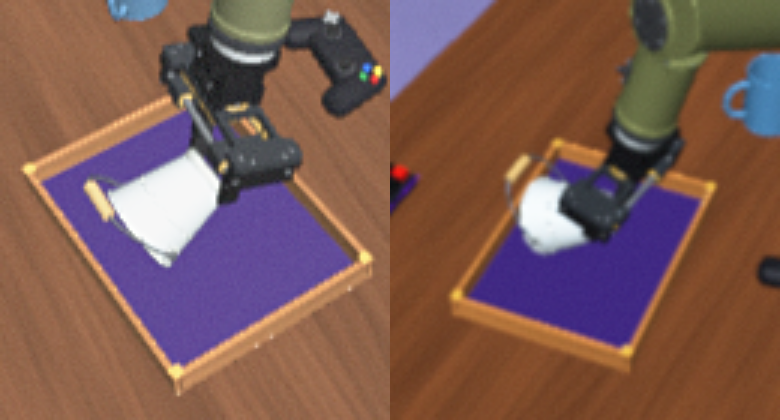

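Request:
servo_tool:
  plan:
    - {"delta_pos":[-0.01,-0.003,0],"rot":[0,0,0.06],"hand":0.05}
    - {"delta_pos":[-0.02,-0.006,0.001],"rot":[0,0,0.13],"hand":0.05}
    - {"delta_pos":[-0.031,-0.009,0.001],"rot":[0,0,0.19],"hand":0.05}
    - {"delta_pos":[-0.042,-0.012,0.001],"rot":[0,0,0.26],"hand":0.05}
    - {"delta_pos":[-0.053,-0.014,0.002],"rot":[0,0,0.32],"hand":0.05}

```text
time: 17.3
ee_pos: [514.6, -201.9, 132.5]
tool_rot: [62.3, 86.1, 149.4]
force: [0.7, -1.0, -2.8]
finger_gap: 64.8
```

```bash
python3 look.py 18; python3 - <<'E'
from h import *
s=env.sense(); print(s["time"],s["joints"].round(1),s["finger_gap"],s["force"].round(1)); R,p=Rt(); print(R.round(3),p.round(1))
E
```

```text
17.3 [ 514.6 -201.9  132.5] [ 62.3  86.1 149.4] [ 0.7 -1.  -2.8] 64.79000686680267
17.4 [  3.3  13.3  18.1 100.9  -5.1  70.1 110.1] 64.42602660751066 [-0.6 -0.7 -3.6]
[[-0.054 -0.997  0.051]
 [ 0.033  0.049  0.998]
 [-0.998  0.055  0.03 ]] [ 516.9 -201.7  133. ]
```

View pics/both18.png

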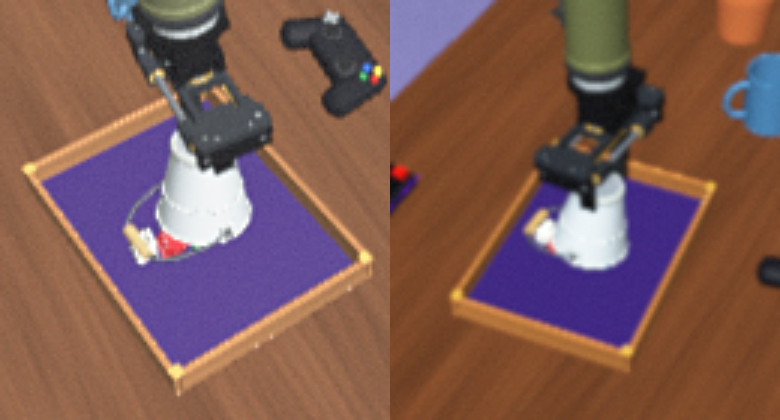

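Request:
servo_tool:
  plan:
    - {"delta_pos":[-0.006,0,0],"rot":[0,0,0],"hand":0.05}
    - {"delta_pos":[-0.015,0.001,0],"rot":[0,0,0],"hand":0.05}
    - {"delta_pos":[-0.025,0.001,0],"rot":[0,0,0],"hand":0.05}
    - {"delta_pos":[-0.033,0.002,0],"rot":[0,0,0],"hand":0.05}
    - {"delta_pos":[-0.04,0.002,0],"rot":[0,0,0],"hand":0.05}

```text
time: 17.9
ee_pos: [515.6, -203.7, 174.7]
tool_rot: [61.5, 86.4, 148.5]
force: [-0.4, -0.2, -2.1]
finger_gap: 64.9
```

Request:
servo_tool:
  plan:
    - {"delta_pos":[-0.01,0,0],"rot":[0,0,0],"hand":0.05}
    - {"delta_pos":[-0.02,0.001,0],"rot":[0,0,0],"hand":0.05}
    - {"delta_pos":[-0.03,0.001,0],"rot":[0,0,0],"hand":0.05}
    - {"delta_pos":[-0.035,0.002,0],"rot":[0,0,0],"hand":0.05}

```text
time: 18.3
ee_pos: [516.2, -204.7, 210.0]
tool_rot: [61.7, 86.4, 148.7]
force: [0.6, -0.0, -2.4]
finger_gap: 64.7
```

```bash
python3 look.py 19; python3 - <<'E'
from h import *
s=env.sense(); print(s["time"],s["joints"].round(1),s["finger_gap"],s["force"].round(1)); R,p=Rt(); print(R.round(3),p.round(1))
E
```

```text
18.3 [ 516.2 -204.7  210. ] [ 61.7  86.4 148.7] [ 0.6 -0.  -2.4] 64.69862171893439
18.4 [  3.   10.   18.5  95.5  -3.9  78.5 109.3] 64.61928237434527 [ 0.4  0.7 -2.1]
[[-0.053 -0.997  0.053]
 [ 0.032  0.051  0.998]
 [-0.998  0.055  0.03 ]] [ 516.  -204.7  209.6]
```

View pics/both19.png

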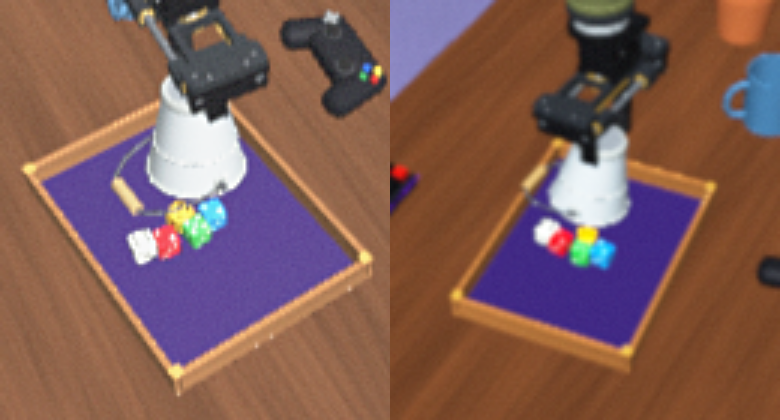

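All five dice are in the tray (yellow, green, blue, red and white, at scene crop 140-225,200-250). I'll carry the empty pail to the open desk.

Request:
servo_tool:
  plan:
    - {"delta_pos":[0,0,0.008],"rot":[0.01,0,0],"hand":0.05}
    - {"delta_pos":[0.001,0,0.024],"rot":[0.03,0,0],"hand":0.05}
    - {"delta_pos":[0.001,0,0.045],"rot":[0.05,0,0],"hand":0.05}
    - {"delta_pos":[0.002,0,0.07],"rot":[0.08,0,0],"hand":0.05}
    - {"delta_pos":[0.003,0,0.095],"rot":[0.1,0,0],"hand":0.05}

```text
time: 18.9
ee_pos: [519.9, -107.9, 207.7]
tool_rot: [68.1, 86.3, 149.3]
force: [-0.3, -0.3, -2.5]
finger_gap: 65.0
```

Request:
servo_tool:
  plan:
    - {"delta_pos":[0.001,0,0.025],"rot":[0.02,0,0],"hand":0.05}
    - {"delta_pos":[0.001,0,0.05],"rot":[0.04,0,0],"hand":0.05}
    - {"delta_pos":[0.002,0,0.075],"rot":[0.06,0,0],"hand":0.05}
    - {"delta_pos":[0.003,0,0.1],"rot":[0.08,0,0],"hand":0.05}
    - {"delta_pos":[0.004,0,0.125],"rot":[0.1,0,0],"hand":0.05}

```text
time: 19.4
ee_pos: [538.6, 15.9, 206.7]
tool_rot: [74.1, 86.3, 149.6]
force: [-0.0, 0.1, -2.6]
finger_gap: 65.0
```

Request:
servo_tool:
  plan:
    - {"delta_pos":[0.001,0,0.022],"rot":[0.02,0,0],"hand":0.05}
    - {"delta_pos":[0.001,0,0.044],"rot":[0.04,0,0],"hand":0.05}
    - {"delta_pos":[0.002,0,0.062],"rot":[0.06,0,0],"hand":0.05}
    - {"delta_pos":[0.003,0,0.078],"rot":[0.08,0,0],"hand":0.05}
    - {"delta_pos":[0.003,0,0.09],"rot":[0.1,0,0],"hand":0.05}

```text
time: 19.9
ee_pos: [560.6, 103.5, 205.0]
tool_rot: [80.0, 86.2, 149.9]
force: [0.8, -1.0, -3.1]
finger_gap: 64.5
```

```bash
python3 - <<'E'
from h import *
s=env.sense(); print(s["time"],s["joints"].round(1),s["finger_gap"],s["force"].round(1)); R,p=Rt(); print(R.round(3),p.round(1))
ims=[]
for n in ("scene","side"):
    f=env.grab_frame(n); np.savez(n+"20.npz",**f); u,v=map(int,proj(f,[565,105,150])); print(n,u,v)
    ims.append(cv2.resize(f["image"][v-70:v+70,u-65:u+65,::-1],None,fx=3,fy=3))
cv2.imwrite("pics/both20.png",np.hstack(ims))
E
```

```text
19.9 [-17.2  11.4   6.5  94.   -3.8  77.6  60. ] 64.47664018148562 [ 0.8 -1.  -3.1]
[[-0.057 -0.937  0.344]
 [ 0.033  0.343  0.939]
 [-0.998  0.065  0.011]] [560.6 103.5 205. ]
scene 270 255
side 189 226
```

View pics/both20.png

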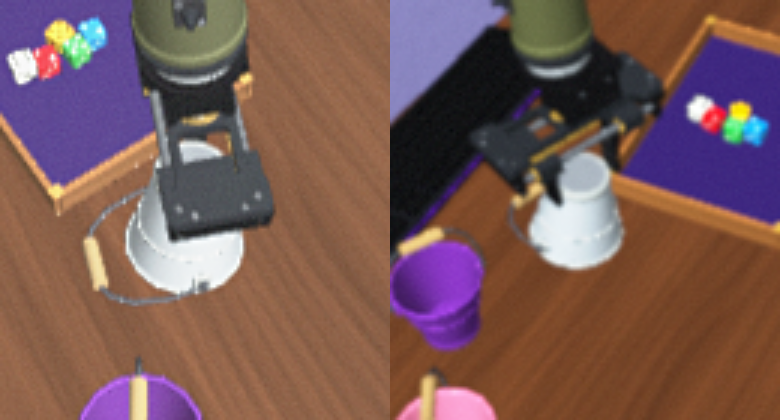

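Request:
servo_tool:
  plan:
    - {"delta_pos":[0.015,-0.001,0],"rot":[0,0,0],"hand":0.05}
    - {"delta_pos":[0.035,-0.002,0],"rot":[0,0,0],"hand":0.05}
    - {"delta_pos":[0.055,-0.004,-0.001],"rot":[0,0,0],"hand":0.05}
    - {"delta_pos":[0.075,-0.005,-0.001],"rot":[0,0,0],"hand":0.05}
    - {"delta_pos":[0.09,-0.006,-0.001],"rot":[0,0,0],"hand":0.05}

```text
time: 20.5
ee_pos: [560.4, 99.8, 113.3]
tool_rot: [81.5, 86.2, 151.2]
force: [-0.6, 0.3, -2.7]
finger_gap: 64.4
```

Request:
servo_tool:
  plan:
    - {"delta_pos":[0.007,0,0],"rot":[0,0,0],"hand":0.05}
    - {"delta_pos":[0.012,-0.001,0],"rot":[0,0,0],"hand":0.05}
    - {"delta_pos":[0.016,-0.001,0],"rot":[0,0,0],"hand":0.05}
    - {"delta_pos":[0.02,-0.001,0],"rot":[0,0,0],"hand":0.05}

```text
time: 20.9
ee_pos: [562.3, 101.6, 96.3]
tool_rot: [78.4, 86.4, 148.3]
force: [-0.3, -0.0, -2.2]
finger_gap: 64.6
```

```bash
cat > look2.py <<'E'
from h import *
import sys
tag=sys.argv[1]
s=env.sense(); print(s["time"],s["finger_gap"],s["force"].round(1)); R,p=Rt(); print(R.round(3),p.round(1))
ims=[]
for n in ("scene","side"):
    f=env.grab_frame(n); np.savez(n+tag+".npz",**f); u,v=map(int,proj(f,[565,105,80]))
    ims.append(cv2.resize(f["image"][v-70:v+70,u-65:u+65,::-1],None,fx=3,fy=3))
cv2.imwrite(f"pics/both{tag}.png",np.hstack(ims))
E
python3 look2.py 21
```

```text
20.9 64.55118145864445 [-0.3 -0.  -2.2]
[[-0.054 -0.937  0.345]
 [ 0.033  0.344  0.938]
 [-0.998  0.062  0.013]] [562.3 101.6  96.3]
```

View pics/both21.png

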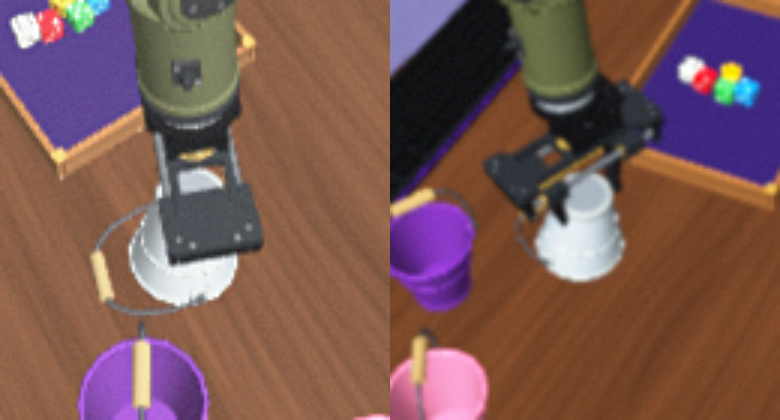

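Request:
servo_tool:
  plan:
    - {"delta_pos":[0.003,0,0],"rot":[0,0,0],"hand":0.05}
    - {"delta_pos":[0.006,0,0],"rot":[0,0,0],"hand":0.05}
    - {"delta_pos":[0.009,-0.001,0],"rot":[0,0,0],"hand":0.05}
    - {"delta_pos":[0.009,-0.001,0],"rot":[0,0,0],"hand":0.05}

```text
time: 21.4
ee_pos: [566.6, 104.1, 90.6]
tool_rot: [70.4, 86.7, 140.3]
force: [3.8, 3.5, 7.6]
finger_gap: 64.3
```

Request:
servo_tool:
  plan:
    - {"delta_pos":[0.002,0,0],"rot":[0,0,0],"hand":0.05}
    - {"delta_pos":[0.004,0,0],"rot":[0,0,0],"hand":0.05}
    - {"delta_pos":[0.004,0,0],"rot":[0,0,0],"hand":0.05}

```text
time: 21.7
ee_pos: [567.8, 105.8, 87.9]
tool_rot: [66.4, 86.7, 136.4]
force: [4.4, 4.8, 10.4]
finger_gap: 64.8
```

```bash
python3 look2.py 22
```

```text
21.7 64.82335261605854 [ 4.4  4.8 10.4]
[[-0.041 -0.938  0.344]
 [ 0.039  0.342  0.939]
 [-0.998  0.052  0.023]] [567.8 105.8  87.9]
```

View pics/both22.png

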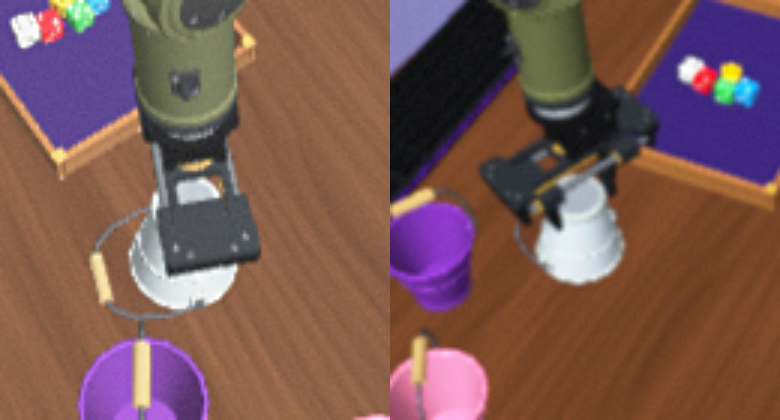

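The pail is in contact with the desk, pressing at about 10 N. I'll relieve that, then release.

Request:
servo_tool:
  plan:
    - {"delta_pos":[-0.002,0,0],"rot":[0,0,0],"hand":0.05}
    - {"delta_pos":[-0.004,0,0],"rot":[0,0,0],"hand":0.05}
    - {"delta_pos":[-0.004,0,0],"rot":[0,0,0],"hand":0.05}

```text
time: 22.1
ee_pos: [563.0, 101.8, 87.7]
tool_rot: [77.8, 86.4, 147.6]
force: [1.5, 1.6, 4.1]
finger_gap: 64.6
```

Request:
servo_tool:
  plan:
    - {"delta_pos":[0,0,0],"rot":[0,0,0],"hand":0.068}
    - {"delta_pos":[0,0,0],"rot":[0,0,0],"hand":0.075}
    - {"delta_pos":[0,0,0],"rot":[0,0,0],"hand":0.087}
    - {"delta_pos":[0,0,0],"rot":[0,0,0],"hand":0.087}
    - {"delta_pos":[0,0,0],"rot":[0,0,0],"hand":0.087}

```text
time: 22.6
ee_pos: [561.4, 101.1, 86.2]
tool_rot: [80.6, 86.3, 150.4]
force: [0.4, 0.3, -0.5]
finger_gap: 84.9
```

```bash
python3 look2.py 23
```

```text
22.6 84.9297235319431 [ 0.4  0.3 -0.5]
[[-0.057 -0.937  0.345]
 [ 0.032  0.344  0.938]
 [-0.998  0.064  0.011]] [561.4 101.1  86.2]
```

View pics/both23.png

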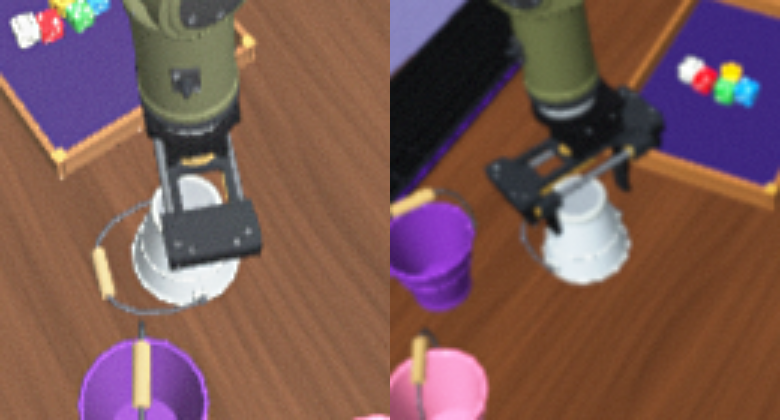

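Request:
servo_tool:
  plan:
    - {"delta_pos":[-0.01,0,0],"rot":[0,0,0],"hand":0.087}
    - {"delta_pos":[-0.025,0,0],"rot":[0,0,0],"hand":0.087}
    - {"delta_pos":[-0.05,0,0],"rot":[0,0,0],"hand":0.087}
    - {"delta_pos":[-0.09,0,0],"rot":[0,0,0],"hand":0.087}
    - {"delta_pos":[-0.13,0,0],"rot":[0,0,0],"hand":0.087}

```text
time: 23.2
ee_pos: [569.2, 97.1, 219.2]
tool_rot: [79.0, 86.4, 148.8]
force: [-0.4, -0.7, 0.7]
finger_gap: 87.1
```

Request:
servo_tool:
  plan:
    - {"delta_pos":[-0.02,0,0],"rot":[0,0,0],"hand":0.087}
    - {"delta_pos":[-0.02,0,0],"rot":[0,0,0],"hand":0.087}
    - {"delta_pos":[-0.02,0,0],"rot":[0,0,0],"hand":0.087}

```text
time: 23.5
ee_pos: [570.6, 96.6, 237.5]
tool_rot: [78.3, 86.4, 148.1]
force: [0.0, 0.6, -0.7]
finger_gap: 87.0
```

```bash
python3 look2.py 24; python3 - <<'E'
from h import *
f=dict(np.load("side24.npz")); save(f,"side24"); W=cloud(f); hsv=cv2.cvtColor(f["image"],cv2.COLOR_RGB2HSV)
m=(hsv[...,1]<60)&(hsv[...,2]>120)&(W[...,2]>5)&(W[...,2]<120)&(W[...,0]>470)&(W[...,0]<680)&(W[...,1]<180)&(W[...,1]>20)
P=W[m];print("pail",P.min(0).round(),P.max(0).round()); t=P[P[:,2]>93]; print("top",len(t),t.mean(0).round())
c,s=np.cos(np.radians(6)),np.sin(np.radians(6))
for n,a,b,sm in (("red",0,8,150),("red2",172,180,150),("green",45,80,110),("blue",95,112,130),("yellow",22,32,130),("white",0,180,-1)):
    mm=(hsv[...,0]>=a)&(hsv[...,0]<=b)&(hsv[...,1]>sm) if sm>0 else (hsv[...,1]<50)&(hsv[...,2]>150)
    mm&=(W[...,0]>400)&(W[...,0]<690)&(W[...,1]<-10)&(W[...,1]>-390)&(W[...,2]>10)
    Q=W[mm]
    if len(Q)>5:
        q=np.median(Q,0); d=q[:2]-[542,-202]; print(n,len(Q),q.round(),"tray",(c*d[0]+s*d[1]).round(),(-s*d[0]+c*d[1]).round())
E
```

```text
23.5 86.95050522501593 [ 0.   0.6 -0.7]
[[-0.053 -0.937  0.345]
 [ 0.033  0.344  0.938]
 [-0.998  0.062  0.013]] [570.6  96.6 237.5]
pail [527.  50.   5.] [662. 156. 106.]
top 230 [575. 105.  99.]
red2 38 [ 578. -182.   27.] tray 38.0 16.0
green 38 [ 545. -178.   27.] tray 5.0 24.0
blue 50 [ 519. -193.   28.] tray -22.0 12.0
yellow 30 [ 548. -207.   31.] tray 5.0 -5.0
white 41 [ 604. -192.   29.] tray 63.0 4.0
```

View pics/side24.png

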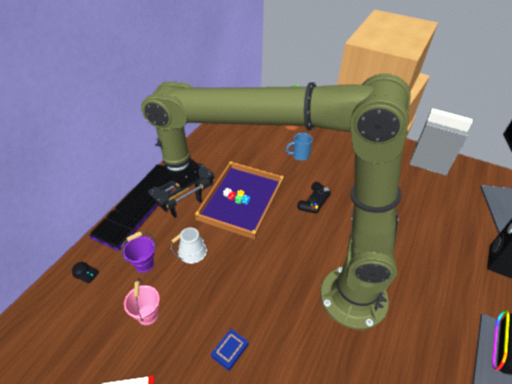

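The side view shows the empty pail standing mouth-down at (192,245), well clear of the tray, and all five dice in the tray near (238,196). The mug, box and controller look unmoved. Handing in.

```bash
python3 -c "
from workcell import env
print(env.hand_in())"
```

```text
the job is handed in; nothing more can be done
None
```

I handed the job in at about 23.5 s of the 72 s allowed. `hand_in` reports no verdict, so what follows rests on my own checks.

**What I did:**
- I lifted the tin pail by its bail and carried it to the tray. There I tipped it about its foot edge and laid it on its side, with the mouth pointing away from the robot.
- I let go of the bail, pinched the foot rim at 9 N, and raised the bottom until the pail was almost straight mouth-down. All five dice came out onto the felt.
- I set the empty pail down mouth-down on the bare desk, released it and backed off.

**Last checks, all passing:**
- **Dice:** all five are in the tray, at most 63 mm from its centre along x and 24 mm along y.
- **Pail:** it stands at about (575, 105) mm, roughly 300 mm from the tray's centre along its long side, where 215 mm is required. Its top is about 99 mm above the desk.
- **Robot:** the gripper is open and clear of everything.
- **Other things:** the mug, card box and controller look unmoved in the picture; I did not measure them.

**Close calls:**
- **Joint 7:** it came within about 1° of its limit at the foot grasp, so I rolled the tool back slightly before closing.
- **Set-down:** the pail pressed the desk at about 10 N for a moment, and I eased it off before letting go.

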